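# Rack the capped vials and hold the UV lamp over them

## Task

Stand the two finished vials from the capping machine's catch tray in the empty wells of the carrier, fully down and upright beside the one already there. Then take the UV hand lamp by its handle, draw it up out of its charging stand, and for the leak check hold it level over the carrier, window down, centred on the row and in line with it, about 10 cm above the caps. Finish while still holding the lamp there; keep it off the vials and carrier, and leave the other things on the bench alone.

Things in the scene. Friction and masses are not known exactly. Their poses are not given: they have to be found in the camera images.
- vial_grey: glass screw-cap vial with a grey cap, 22 mm in diameter, 51 mm tall (cap: top 9 mm, 20 mm in diameter), about 19 g. Origin: centre of its underside, z up. Starts upright, either in the catch tray or in a well of the carrier.
- vial_black: glass screw-cap vial with a black cap, 22 mm in diameter, 51 mm tall (cap: top 9 mm, 20 mm in diameter), about 19 g. Origin: centre of its underside, z up. Starts upright, either in the catch tray or in a well of the carrier.
- vial_red: glass screw-cap vial with a red cap, 22 mm in diameter, 51 mm tall (cap: top 9 mm, 20 mm in diameter), about 19 g. Origin: centre of its underside, z up. Starts upright, either in the catch tray or in a well of the carrier.
- capper: white bench capping machine with a low steel catch tray before it, one fixed body. Origin: on the table under the tray's centre; x points from tray to machine, y along the tray's width, z up. Housing x = 115 to 285 mm, y = -80 to 80 mm, 125 mm high; column and head on its back part (from x = 200 mm) reach 225 mm above the table.
- tray_centre (a point): centre of the catch tray's floor, 20 mm above the table. Tray 130 (x) x 160 (y) mm, rim 12 mm above its floor. Two thin guide rails (y = -19 to 19 mm, top 46 mm above the table) run from 40 mm beyond this point to the machine.
- carrier: vial carrier, a fixed blue-grey block 155 (x) x 52 (y) x 40 (z) mm with a row of three wells along its x axis. Origin: on the table under its centre, z up.
- well_1 (a point): centre of the mouth of the carrier's first well (carrier x = -42 mm), 40 mm above the table. Round well 25 mm in diameter, 20 mm deep, so that a vial in it stands out 31 mm.
- well_2 (a point): the same for the middle well (carrier x = 0).
- well_3 (a point): the same for the third well (carrier x = +42 mm).
- stand: light grey charging stand of the lamp on a dark foot 165 (x) x 92 (y) mm, fixed. Its back rest rises towards the stand's +x at 40 degrees from the table. A cup at the lower end encloses the lowest 34 mm of the lamp on all sides with 2 to 3 mm of play (side cheeks reach 53 mm), so the lamp comes out only along the slope. Origin: on the table, z up.
- stand_seat (a point): centre of the lamp's window side while the lamp rests in the stand, a point fixed to the stand.
- lamp: dark grey cordless UV hand lamp, loose, about 0.26 kg, body 210 (x) x 58 (y) x 32 (z) mm. Origin: centre of its window side; the violet window looks along -z; x runs along the lamp, z from window to handle. In the stand +x points up the slope, the window lies against the back rest, the handle faces up and towards the robot. Mass centre within 5 mm of x = 0, y = 0.
- lamp_window (a point): centre of the lamp's window (the lamp's origin).
- lamp_handle (a point): middle of the lamp's handle bar, 60 mm from the window side, with the lamp's axes. Bar along x: 112 mm long, 26 mm wide (y), 20 mm thick (z = 50 to 70 mm of the lamp), on two posts 22 mm wide (y), 16 mm long, at x = -46 and 46 mm; the gap between bar and body is 18 mm high.
- tube_rack: bystander: blue microtube rack, 62 x 200 x 47 mm. Origin: underside centre, z up. Leave it standing.
- tube_50: bystander: 50 ml tube with blue cap, 34 mm wide, 110 mm tall. Origin: underside centre, z up. Leave it standing.
- reagent_bottle: bystander: clear round bottle with a black cap, 49 mm wide, 94 mm tall. Origin: underside centre, z up. Leave it standing.
Things that resemble listed ones, but are neither listed nor needed, are in the scene too. Leave any orange look-alike of the vial_grey alone.

How it is judged:
On the way, in this order (a step that is already met when the one before it is completed fails the run):
1. all three vials stand fully down in the carrier's wells, let go (((horizontal distance between vial_grey and well_1 below 0.006 m and z of vial_grey in the frame of well_1 below -0.016 m) or (horizontal distance between vial_grey and well_2 below 0.006 m and z of vial_grey in the frame of well_2 below -0.016 m) or (horizontal distance between vial_grey and well_3 below 0.006 m and z of vial_grey in the frame of well_3 below -0.016 m)) and angle between each of vial_grey, vial_black, vial_red's own z axis and vertical below 0.15 rad and contact force between each of vial_grey, vial_black, vial_red and the fingers below 0.2 N and ((horizontal distance between vial_black and well_1 below 0.006 m and z of vial_black in the frame of well_1 below -0.016 m) or (horizontal distance between vial_black and well_2 below 0.006 m and z of vial_black in the frame of well_2 below -0.016 m) or (horizontal distance between vial_black and well_3 below 0.006 m and z of vial_black in the frame of well_3 below -0.016 m)) and ((horizontal distance between vial_red and well_1 below 0.006 m and z of vial_red in the frame of well_1 below -0.016 m) or (horizontal distance between vial_red and well_2 below 0.006 m and z of vial_red in the frame of well_2 below -0.016 m) or (horizontal distance between vial_red and well_3 below 0.006 m and z of vial_red in the frame of well_3 below -0.016 m))), for 0.2 s.
2. the lamp is drawn out of its stand and held clear of it (distance between lamp and stand_seat above 0.08 m and contact force between lamp and stand below 0.1 N and contact force between lamp and the fingers above 1 N), for 0.2 s.
At the end, for the whole second after the job is handed in: All three vials stand let go in wells (6 mm, upright within 0.15 rad, fully down within 4 mm). The lamp is held still, clear of its stand, window down, level within 0.15 rad, in line with the row within 0.2 rad, centred on the middle well within 25 mm, 60 to 140 mm above the caps (all of step 1 and horizontal distance between lamp_window and well_2 below 0.025 m and z of lamp_window in the frame of well_2 between 0.091 and 0.171 m and angle between lamp's own z axis and vertical below 0.15 rad and angle between the x axis of lamp and the x axis of carrier, either way round below 0.2 rad and contact force between lamp and the fingers above 1 N and contact force between lamp and stand below 0.1 N and linear speed of lamp below 0.03 m/s); the arm keeps its last pose, push and grip.
It fails at once if a vial is knocked over (angle between any of vial_grey, vial_black, vial_red's own z axis and vertical above 0.7 rad).
It fails at once if the lamp knocks or rests on a vial or the carrier (contact force between lamp and vial_grey above 1 N or contact force between lamp and vial_black above 1 N or contact force between lamp and vial_red above 1 N or contact force between lamp and carrier above 1 N).
It fails at once if a bystander is shifted by more than 40 mm or knocked over (distance of any of tube_rack, tube_50, reagent_bottle from where it was at the start of the episode above 0.04 m or angle between any of tube_rack, tube_50, reagent_bottle's own z axis and vertical above 0.5 rad).
It also fails if it takes over 69 s, if anything falls off the work surface, if the arm or the gripper's body presses on something with over 40 N, if the wrist force passes 120 N, or if a joint passes its speed limit or range.

## Robot

A 6-joint arm with a two-finger parallel gripper is mounted at the origin on a cart in front of the work surface, level with it; the furniture and walls round the work are solid. World frame = base frame: x ahead of the robot, y to its left, z up, the work surface at z = 0. Lengths are in m, angles in rad, forces in N, time in s.
With the tool pointing down it reaches from about 0.35 to 0.975 m from the base axis. Payload 17.4 kg.
Tool frame: the origin (TCP) lies midway between the tips of the shut fingers; the grasp point (between the pads) lies robot.grip_depth behind it (robot.grip_depth is the distance from the TCP to the grasp point, in m); z points along the fingers, y is the direction in which the jaws open and shut (so a half turn about z gives the same grasp; the last joint's range is limited). The gripper opens to 85 mm and grips with 20 to 120 N. Pads are 22 mm wide; open, the fingers measure 114 mm over their backs; the gripper's body (76 mm by 85 mm) begins 54 mm behind the grasp point. The pads swing forward as they close: fully open they stand 13 mm farther back than shut.
Start: joints at [1.257, 0.116, 1.442, -0, 1.584, -0.038], TCP at [0.184, 0.649, 0.231] pointing down, gripper open.
Joint ranges: [-2.83, 2.83], [-0.83, 2.19], [0.07, 2.5], [-1.14, 4.28], [0.01, 3], [-2.97, 2.97]. Speed limits (rad/s): [1.89, 1.89, 2.22, 3.14, 3.14, 3.14].

## Interface

Orientations are given as [roll, pitch, yaw] about the fixed x, y, z axes, in that order (R = Rz(yaw) Ry(pitch) Rx(roll)).
In Python, from rig import robot gives the robot as it stands.
- The arm moves only by the tool carry_out, never from a script. Its argument "moves" is a list of rows, each an object of numbers: "tx", "ty", "tz": the shift along the tool's x, y, z in m; "rx", "ry", "rz": the turn, a rotation vector about the tool's x, y, z in degrees; "gripper": the finger opening in m, from 0 to 0.0854. In form: [{"tx": .., "ty": .., "tz": .., "rx": .., "ry": .., "rz": .., "gripper": ..}, ...]. A call has 1 to 8 rows; each row is the pose to reach, as a shift and turn from the pose commanded when the call began, along the tool's axes at that moment; what a row does not reach only later rows make up. A row lasts 1/12 s, in which the tool goes at most 41.7 mm and 7.16 degrees, less where a joint would pass 70% of its speed; a pose out of reach is approached as far as the arm can. A call with a gripper value outside its range is refused whole. The fingers move at their own pace and stop on an object; "grip_force" is the grip in N (left out, the last holds). Time passes only in rows, so rows that repeat a pose let the fingers close. It gives the time, the measured TCP pose, the force and the opening at its end, in the units of the state.
- robot.get_state(): the state, without advancing time (a new reading comes with each control period).
- robot.camera(name): name is "scene" or "top"; returns (picture, depth): 420x560x3 uint8, red, green, blue; 420x560 float32, m along the optical axis (not along the pixel's ray), 0 where there is no reading.
- robot.camera_info(name): a dict with "fx", "fy", "cx", "cy" (pixels), "pose" (4x4, takes a point from camera to world coordinates). Camera axes: x right, y up, looking along -z (the intrinsics and any distortion apply to the point x, -y, -z); pixel columns grow to the right and rows downward; lengths in m; the calibration is good to about 2 mm. A picture is of the moment at which its call begins. camera_info takes no time and is no camera call.
- robot.close_job(): hands the job in, once; it reports no verdict.
The state is a dict: "clock": time; "joints": joint angles; "joint_vel": joint speeds; "tau": joint torques, N m; "eef_pos": TCP position; "tcp_rot": TCP orientation; "ft_force": force on the tool from outside, world axes, zero at the start; "ft_torque": the same for the moment, N m; "grip_width": finger opening in m.
Only numpy, scipy, OpenCV 4.12 (cv2) and the standard library are available. Lean on these libraries where they do the work, as an engineer would, in place of code of your own. Each camera call takes 0.05 s, during which the arm holds its last target.

## Working session

There is one attempt and no reset: what is moved stays moved. The work goes in short steps, Python scripts to look and compute and a tool call to move; the robot and the scene stay as the last step left them, time stands still between calls to the robot, and variables do not carry over. Pictures are saved under pics/ and viewed, and the job is handed in when it is done.

Besides the shell and the picture viewer there is one more tool, called after ">>>" as name([rows], argument=value, ...), one row to a line, values as JSON. carry_out: Moves the arm, as the interface text tells. Its arguments: {"type":"object","properties":{"moves":{"type":"array"},"grip_force":{"type":"number"}},"required":["moves"]}

```bash
mkdir -p pics; ls; python3 - <<'E'
from rig import robot
import cv2,numpy as np
print(robot.grip_depth, robot.get_state())
for n in("scene","top"):
    p,d=robot.camera(n); cv2.imwrite(f"pics/{n}0.png",p[:,:,::-1]); np.save(f"pics/{n}0.npy",d)
    i=robot.camera_info(n); print(n,{k:(np.round(v,4).tolist() if k=='pose' else v) for k,v in i.items()})
E
```

```text
pics
0.0187 {'clock': 0.0, 'joints': array([ 1.25718679e+00,  1.16454957e-01,  1.44227919e+00,  3.29764945e-05,
        1.58400381e+00, -3.78053373e-02]), 'joint_vel': array([ 2.09438377e-03, -1.73846996e-03, -9.92218131e-05, -1.14965864e-03,
        2.42034149e-03,  5.47987321e-06]), 'tau': array([ 1.15561375e-03, -7.31984138e+01, -6.32502079e+01, -6.51429536e-05,
        6.20812818e-03, -2.49531655e-05]), 'eef_pos': array([0.18375789, 0.64929885, 0.23057445]), 'tcp_rot': array([-3.14044941e+00, -7.62388750e-05,  2.86578883e+00]), 'ft_force': array([ 0.26784043, -1.1439086 ,  0.50712847]), 'ft_torque': array([ 0.00454756,  0.03110873, -0.00915098]), 'grip_width': 0.08536020917565768}
scene {'fx': 474.94989583904413, 'fy': 474.94989583904413, 'cx': 278.5850772068723, 'cy': 206.756777353047, 'pose': [[0.5806, 0.4808, -0.657, -0.1031], [-0.8142, 0.3494, -0.4638, -0.6644], [0.0065, 0.8042, 0.5943, 0.6501], [0.0, 0.0, 0.0, 1.0]]}
top {'fx': 390.0395308746793, 'fy': 390.0395308746793, 'cx': 278.3537371816201, 'cy': 212.22455813732185, 'pose': [[-0.0026, 0.9955, -0.0952, 0.4026], [-0.9998, -0.0043, -0.0177, -0.2396], [-0.018, 0.0951, 0.9953, 1.0743], [0.0, 0.0, 0.0, 1.0]]}
```

View pics/scene0.png

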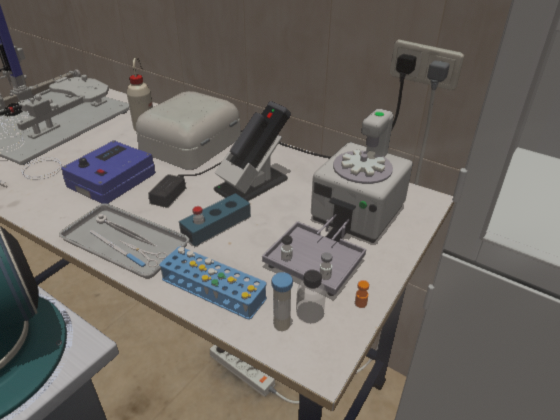

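View pics/top0.png

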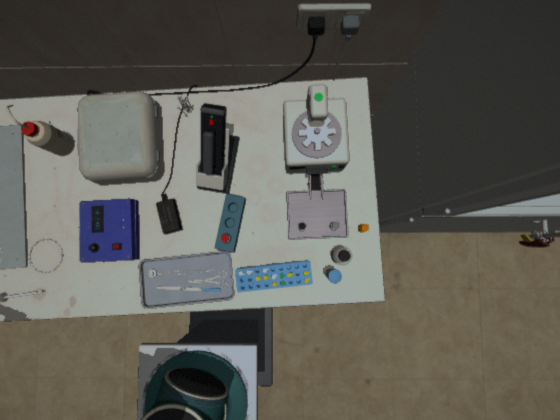

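The scene picture shows the red-capped vial in the carrier (~198,215), a black cap (287,243) and a grey cap (326,262) in the tray, and the orange look-alike on the table at (362,293), which I leave alone. Next I'll look at enlarged crops.

```bash
python3 - <<'E'
import cv2
s=cv2.imread("pics/scene0.png");t=cv2.imread("pics/top0.png")
def c(im,x0,y0,x1,y1,f,n): cv2.imwrite("pics/"+n,cv2.resize(im[y0:y1,x0:x1],None,fx=f,fy=f,interpolation=cv2.INTER_CUBIC))
c(s,170,95,390,255,3.6,"c1.png"); c(s,170,180,390,320,3.6,"c2.png")
c(t,185,90,365,290,3,"c3.png")
E
```

```text
(no output)
```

View pics/c1.png

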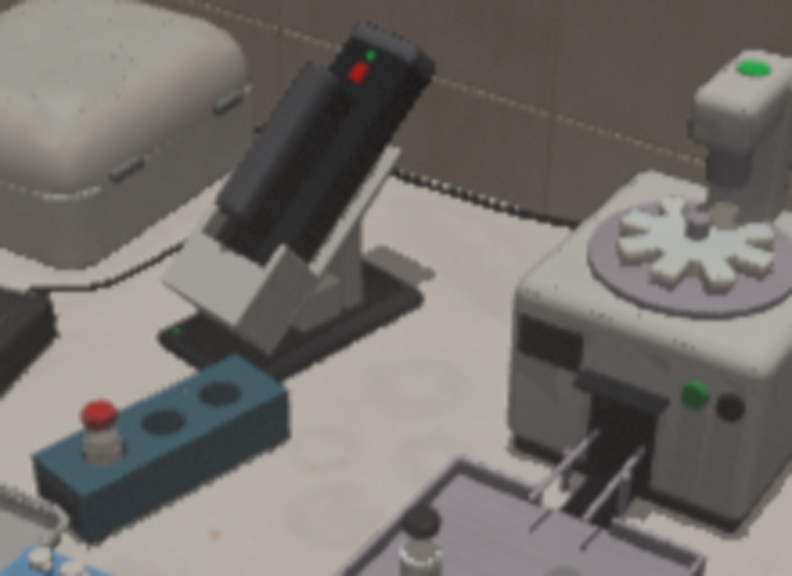

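View pics/c2.png

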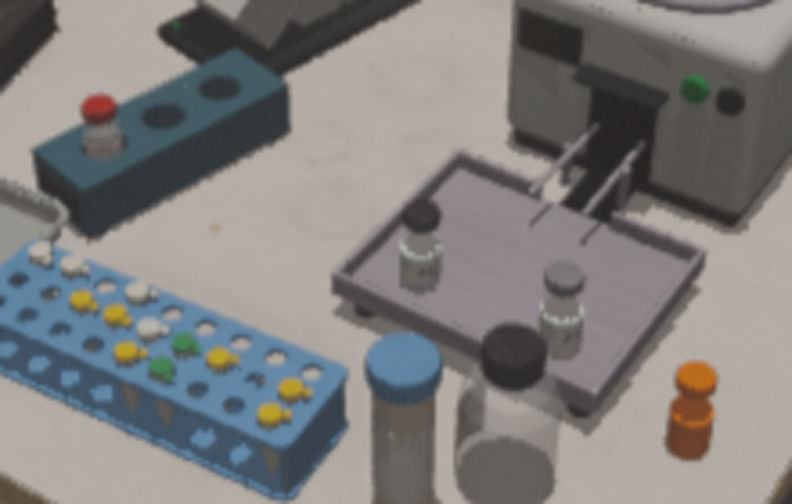

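View pics/c3.png

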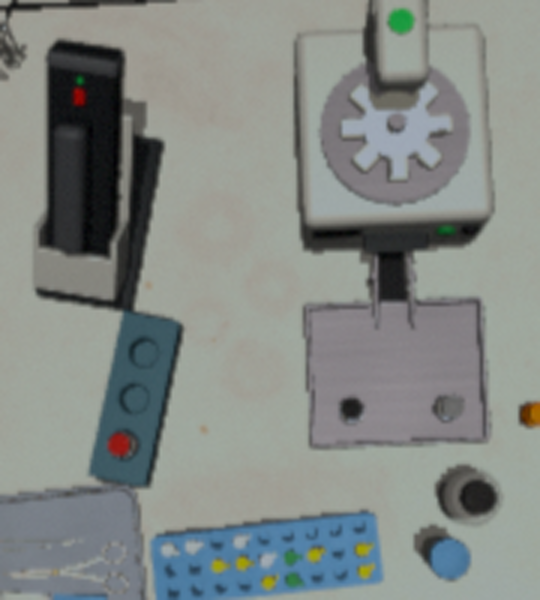

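```bash
cat >h.py <<'E'
import numpy as np
from rig import robot
I={n:robot.camera_info(n) for n in("scene","top")}
def ray(n,u,v):
    i=I[n];d=np.array([(u-i['cx'])/i['fx'],-(v-i['cy'])/i['fy'],-1.]);P=np.array(i['pose']);return P[:3,3],P[:3,:3]@d
def onz(n,u,v,z):
    o,d=ray(n,u,v);return (o+d*(z-o[2])/d[2])
def cloud(n,D):
    i=I[n];v,u=np.mgrid[:D.shape[0],:D.shape[1]]
    X=np.stack([(u-i['cx'])/i['fx']*D,-(v-i['cy'])/i['fy']*D,-D],-1);P=np.array(i['pose'])
    W=X@P[:3,:3].T+P[:3,3];W[D<=0]=np.nan;return W
def tri(*obs):
    A=np.zeros((3,3));b=np.zeros(3)
    for n,u,v in obs:
        o,d=ray(n,u,v);d=d/np.linalg.norm(d);M=np.eye(3)-np.outer(d,d);A+=M;b+=M@o
    return np.linalg.solve(A,b)
def proj(n,p):
    i=I[n];P=np.array(i['pose']);c=P[:3,:3].T@(np.asarray(p)-P[:3,3]);return i['cx']+i['fx']*c[0]/-c[2],i['cy']-i['fy']*c[1]/-c[2]
E
python3 - <<'E'
from h import *
np.set_printoptions(precision=4,suppress=True)
t=lambda x,y:("top",x/3+185-.33,y/3+90-.33); s=lambda x,y:("scene",x/3.6+170-.36,y/3.6+180-.36)
for n,z,a,b in [("red",.071,t(120,445),s(99,102)),("w2",.04,t(134,398),s(163,116)),("w3",.04,t(144,352),s(220,87)),("blk",.071,t(351,409),s(421,210)),("gry",.071,t(448,407),s(564,272))]:
    print(n,onz(*a,z),onz(*b,z),tri(a,b))
for n in("top","scene"):
    W=cloud(n,np.load(f"pics/{n}0.npy"))
    # tabletop, carrier top, caps
    print(n)
    for nm,c,lo,hi in [("red",(.36,-.105),.066,.076),("blk",(.4,-.31),.066,.076),("gry",(.4,-.4),.066,.076)]:
        m=(np.hypot(W[...,0]-c[0],W[...,1]-c[1])<.05)&(W[...,2]>lo)&(W[...,2]<hi)
        print(nm,m.sum(),W[m].mean(0),W[m].min(0),W[m].max(0))
E
```

```text
red [ 0.4325 -0.0833  0.071 ] [ 0.436  -0.0804  0.071 ] [ 0.4325 -0.084   0.0747]
w2 [ 0.475  -0.0905  0.04  ] [ 0.4769 -0.0893  0.04  ] [ 0.475  -0.0909  0.0419]
w3 [ 0.5161 -0.0991  0.04  ] [ 0.519  -0.0978  0.04  ] [ 0.5161 -0.0998  0.0426]
blk [ 0.4627 -0.2816  0.071 ] [ 0.4654 -0.2821  0.071 ] [ 0.4632 -0.2824  0.0725]
gry [ 0.4641 -0.3647  0.071 ] [ 0.468  -0.3676  0.071 ] [ 0.4653 -0.3664  0.0721]
top<stdin>:12: RuntimeWarning: Mean of empty slice.
  ret = um.true_divide(
Traceback (most recent call last):
ValueError: zero-size array to reduction operation minimum which has no identity
```

```bash
python3 - <<'E'
from h import *
import cv2
np.set_printoptions(precision=4,suppress=True)
for n in("top","scene"):
    W=cloud(n,np.load(f"pics/{n}0.npy")); print(n)
    X,Y,Z=W[...,0],W[...,1],W[...,2]
    m=(X>.45)&(X<.6)&(Y>-.25)&(Y<-.17); print("table",np.nanmedian(Z[m]),m.sum())
    for nm,c in [("red",(.433,-.083)),("blk",(.464,-.282)),("gry",(.466,-.366))]:
        m=(np.hypot(X-c[0],Y-c[1])<.02)&(Z>.064)&(Z<.08)
        q=W[m];print(nm,m.sum(),q.mean(0),q.min(0),q.max(0),(q.min(0)+q.max(0))/2)
    m=(X>.37)&(X<.6)&(Y>-.16)&(Y<-.03)&(Z>.034)&(Z<.047)
    r=cv2.minAreaRect(W[m][:,:2].astype(np.float32)); print("carrier",m.sum(),W[m].mean(0),r, cv2.boxPoints(r))
    m=(X>.35)&(X<.56)&(Y>-.43)&(Y<-.22)&(Z>.026)&(Z<.038)
    r=cv2.minAreaRect(W[m][:,:2].astype(np.float32)); print("tray",m.sum(),r)
    m=(X>.55)&(X<.85)&(Y>-.15)&(Y<.02)&(Z>.03)
    q=W[m]; print("lamp pts",m.sum(),q.min(0),q.max(0))
E
```

```text
top
table -0.00017514078321856363 1540
red 47 [ 0.4321 -0.0826  0.0701] [ 0.4248 -0.092   0.0669] [ 0.4403 -0.0737  0.0753] [ 0.4326 -0.0828  0.0711]
blk 45 [ 0.4627 -0.2825  0.0702] [ 0.455  -0.2903  0.0664] [ 0.4707 -0.2748  0.0761] [ 0.4628 -0.2825  0.0712]
gry 48 [ 0.4645 -0.3686  0.0702] [ 0.4571 -0.3778  0.0646] [ 0.4727 -0.3592  0.0736] [ 0.4649 -0.3685  0.0691]
carrier 917 [ 0.4751 -0.0905  0.0394] ((0.4956477880477905, -0.09370335936546326), (0.058188460767269135, 0.19624248147010803), 81.08061218261719) [[ 0.3942 -0.1072]
 [ 0.5881 -0.1377]
 [ 0.5971 -0.0802]
 [ 0.4032 -0.0497]]
tray 323 ((0.4556002616882324, -0.31635764241218567), (0.18105721473693848, 0.2091267704963684), 89.55756378173828)
lamp pts 2360 [ 0.551  -0.0994  0.0304] [0.8063 0.0199 0.1882]
scene
table 0.001323205245157666 1958
red 72 [ 0.4321 -0.0841  0.0709] [ 0.4232 -0.0923  0.0648] [ 0.4427 -0.0725  0.0744] [ 0.4329 -0.0824  0.0696]
blk 83 [ 0.4623 -0.2841  0.071 ] [ 0.4543 -0.2931  0.0641] [ 0.4752 -0.2738  0.0747] [ 0.4648 -0.2835  0.0694]
gry 96 [ 0.464  -0.3697  0.0709] [ 0.4559 -0.378   0.0646] [ 0.476  -0.3599  0.0753] [ 0.466 -0.369  0.07 ]
carrier 1140 [ 0.4762 -0.0928  0.0407] ((0.49720221757888794, -0.08934670686721802), (0.20431868731975555, 0.08487710356712341), 1.002683401107788) [[ 0.3943 -0.0487]
 [ 0.3958 -0.1336]
 [ 0.6001 -0.13  ]
 [ 0.5986 -0.0451]]
tray 854 ((0.45504310727119446, -0.3184708058834076), (0.18473953008651733, 0.20973409712314606), 89.89501190185547)
lamp pts 3348 [ 0.5501 -0.1004  0.03  ] [ 0.7474 -0.0013  0.1883]
```

```bash
python3 - <<'E'
from h import *
import cv2
t=cv2.imread("pics/top0.png")
def c(im,x0,y0,x1,y1,f): return cv2.resize(im[y0:y1,x0:x1],None,fx=f,fy=f,interpolation=cv2.INTER_CUBIC)
a=c(t,210,190,250,260,8);b=c(t,285,205,355,250,6)
cv2.imwrite("pics/c4.png",a);cv2.imwrite("pics/c5.png",b)
print(onz("top",342,255,.094),onz("top",334.5,275,.11))
E
```

```text
[ 0.38860279 -0.38047896  0.094     ] [ 0.34036204 -0.35905086  0.11      ]
```

View pics/c4.png

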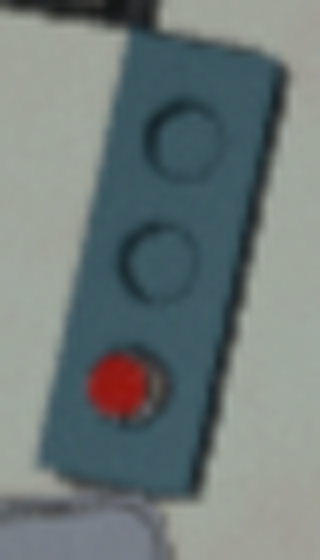

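View pics/c5.png

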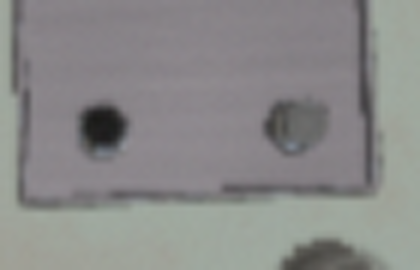

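```bash
cat >>h.py <<'E'
from scipy.spatial.transform import Rotation as Rn
def rows(p,rpy=None,R=None):
    s=robot.get_state();R0=Rn.from_euler('xyz',s['tcp_rot']);R1=R if R is not None else Rn.from_euler('xyz',rpy)
    d=R0.inv().apply(np.array(p)-s['eef_pos']);r=np.degrees((R0.inv()*R1).as_rotvec())
    print("clock %.2f pos"%s['clock'],np.round(s['eef_pos'],4),"rpy",np.round(np.degrees(s['tcp_rot']),2),"grip %.4f"%s['grip_width'],"F",np.round(s['ft_force'],1),"q",np.round(s['joints'],2))
    print("t",np.round(d,4),"r",np.round(r,2))
D=np.pi/180
E
python3 - <<'E'
from h import *
rows([.55,.35,.30],[np.pi,0,110*D])
E
```

```text
clock 0.10 pos [0.1838 0.6493 0.2306] rpy [-179.94   -0.    164.2 ] grip 0.0854 F [ 1.1 -1.1 -1. ] q [ 1.26  0.12  1.44 -0.    1.58 -0.04]
t [-0.4339 -0.1883 -0.0692] r [-6.00e-02  3.00e-02  5.42e+01]
```

>>> carry_out([
  {"tx": -0.3,"ty": -0.13,"tz": -0.07,"rz": 54},
  {"tx": -0.3,"ty": -0.13,"tz": -0.07,"rz": 54},
  {"tx": -0.3,"ty": -0.13,"tz": -0.07,"rz": 54},
  {"tx": -0.3,"ty": -0.13,"tz": -0.07,"rz": 54},
  {"tx": -0.3,"ty": -0.13,"tz": -0.07,"rz": 54},
  {"tx": -0.3,"ty": -0.13,"tz": -0.07,"rz": 54},
  {"tx": -0.3,"ty": -0.13,"tz": -0.07,"rz": 54},
  {"tx": -0.3,"ty": -0.13,"tz": -0.07,"rz": 54},
])

```text
invalid input
```

```bash
python3 - <<'E'
from h import *
rows([.6,.1,.30],[np.pi,0,50*D])
E
```

```text
clock 0.10 pos [0.1838 0.6493 0.2306] rpy [-179.94   -0.    164.2 ] grip 0.0854 F [ 1.1 -1.1 -1. ] q [ 1.26  0.12  1.44 -0.    1.58 -0.04]
t [-0.5501 -0.4153 -0.069 ] r [-4.000e-02  6.000e-02  1.142e+02]
```

>>> carry_out([
  {"tx": -0.3,"ty": -0.13,"tz": -0.07,"rx": 0,"ry": 0,"rz": 54,"gripper": 0.085},
  {"tx": -0.3,"ty": -0.13,"tz": -0.07,"rx": 0,"ry": 0,"rz": 54,"gripper": 0.085},
  {"tx": -0.3,"ty": -0.13,"tz": -0.07,"rx": 0,"ry": 0,"rz": 54,"gripper": 0.085},
  {"tx": -0.3,"ty": -0.13,"tz": -0.07,"rx": 0,"ry": 0,"rz": 54,"gripper": 0.085},
  {"tx": -0.3,"ty": -0.13,"tz": -0.07,"rx": 0,"ry": 0,"rz": 54,"gripper": 0.085},
  {"tx": -0.3,"ty": -0.13,"tz": -0.07,"rx": 0,"ry": 0,"rz": 54,"gripper": 0.085},
  {"tx": -0.3,"ty": -0.13,"tz": -0.07,"rx": 0,"ry": 0,"rz": 54,"gripper": 0.085},
  {"tx": -0.3,"ty": -0.13,"tz": -0.07,"rx": 0,"ry": 0,"rz": 54,"gripper": 0.085},
], grip_force=25)

```text
clock: 0.77
eef_pos: [0.4374, 0.4417, 0.3013]
tcp_rot: [-3.141, 0.0, 1.916]
ft_force: [0.7, 1.3, -0.1]
grip_width: 0.0851
```

```bash
python3 - <<'E'
from h import *
rows([.6,.1,.30],[np.pi,0,50*D])
E
```

```text
clock 0.77 pos [0.4374 0.4417 0.3013] rpy [-1.7999e+02  1.0000e-02  1.0979e+02] grip 0.0851 F [ 0.7  1.3 -0.1] q [ 0.75 -0.01  1.46  0.    1.69  0.4 ]
t [-0.3766  0.0373  0.0014] r [-1.000e-02  1.000e-02  5.979e+01]
```

>>> carry_out([
  {"tx": -0.33,"ty": 0.03,"tz": 0,"rx": 0,"ry": 0,"rz": 57,"gripper": 0.085},
  {"tx": -0.33,"ty": 0.03,"tz": 0,"rx": 0,"ry": 0,"rz": 57,"gripper": 0.085},
  {"tx": -0.33,"ty": 0.03,"tz": 0,"rx": 0,"ry": 0,"rz": 57,"gripper": 0.085},
  {"tx": -0.33,"ty": 0.03,"tz": 0,"rx": 0,"ry": 0,"rz": 57,"gripper": 0.085},
  {"tx": -0.33,"ty": 0.03,"tz": 0,"rx": 0,"ry": 0,"rz": 57,"gripper": 0.085},
  {"tx": -0.33,"ty": 0.03,"tz": 0,"rx": 0,"ry": 0,"rz": 57,"gripper": 0.085},
  {"tx": -0.33,"ty": 0.03,"tz": 0,"rx": 0,"ry": 0,"rz": 57,"gripper": 0.085},
  {"tx": -0.33,"ty": 0.03,"tz": 0,"rx": 0,"ry": 0,"rz": 57,"gripper": 0.085},
])

```text
clock: 1.43
eef_pos: [0.5788, 0.1418, 0.3009]
tcp_rot: [-3.142, 0.0, 0.922]
ft_force: [0.1, 0.7, 0.3]
grip_width: 0.0851
```

```bash
python3 - <<'E'
from h import *
rows([.464,-.2825,.25],[np.pi,0,-10.5*D])
E
```

```text
clock 1.43 pos [0.5788 0.1418 0.3009] rpy [-1.800e+02  1.000e-02  5.283e+01] grip 0.0851 F [0.1 0.7 0.3] q [ 0.2  -0.07  1.52 -0.    1.69  0.85]
t [-0.4074  0.1649  0.051 ] r [0.000e+00 1.000e-02 6.333e+01]
```

>>> carry_out([
  {"tx": -0.28,"ty": 0.11,"tz": 0,"rx": 0,"ry": 0,"rz": 57,"gripper": 0.085},
  {"tx": -0.28,"ty": 0.11,"tz": 0,"rx": 0,"ry": 0,"rz": 57,"gripper": 0.085},
  {"tx": -0.28,"ty": 0.11,"tz": 0,"rx": 0,"ry": 0,"rz": 57,"gripper": 0.085},
  {"tx": -0.28,"ty": 0.11,"tz": 0,"rx": 0,"ry": 0,"rz": 57,"gripper": 0.085},
  {"tx": -0.28,"ty": 0.11,"tz": 0,"rx": 0,"ry": 0,"rz": 57,"gripper": 0.085},
  {"tx": -0.28,"ty": 0.11,"tz": 0,"rx": 0,"ry": 0,"rz": 57,"gripper": 0.085},
  {"tx": -0.28,"ty": 0.11,"tz": 0,"rx": 0,"ry": 0,"rz": 57,"gripper": 0.085},
  {"tx": -0.28,"ty": 0.11,"tz": 0,"rx": 0,"ry": 0,"rz": 57,"gripper": 0.085},
])

```text
clock: 2.1
eef_pos: [0.497, -0.1504, 0.3009]
tcp_rot: [3.14, 0.0, -0.076]
ft_force: [0.3, 0.5, -1.0]
grip_width: 0.085
```

```bash
python3 - <<'E'
from h import *
rows([.464,-.2825,.13],[np.pi,0,-10.5*D])
E
```

```text
clock 2.10 pos [ 0.497  -0.1504  0.3009] rpy [ 1.7994e+02  3.0000e-02 -4.3500e+00] grip 0.0850 F [ 0.3  0.5 -1. ] q [-0.34 -0.23  1.67 -0.    1.71  1.3 ]
t [-0.0228  0.134   0.1711] r [0.07 0.02 6.15]
```

>>> carry_out([
  {"tx": -0.0228,"ty": 0.134,"tz": 0.171,"rx": 0,"ry": 0,"rz": 6.15,"gripper": 0.06},
  {"tx": -0.0228,"ty": 0.134,"tz": 0.171,"rx": 0,"ry": 0,"rz": 6.15,"gripper": 0.06},
  {"tx": -0.0228,"ty": 0.134,"tz": 0.171,"rx": 0,"ry": 0,"rz": 6.15,"gripper": 0.06},
  {"tx": -0.0228,"ty": 0.134,"tz": 0.171,"rx": 0,"ry": 0,"rz": 6.15,"gripper": 0.06},
  {"tx": -0.0228,"ty": 0.134,"tz": 0.171,"rx": 0,"ry": 0,"rz": 6.15,"gripper": 0.06},
  {"tx": -0.0228,"ty": 0.134,"tz": 0.171,"rx": 0,"ry": 0,"rz": 6.15,"gripper": 0.06},
  {"tx": -0.0228,"ty": 0.134,"tz": 0.171,"rx": 0,"ry": 0,"rz": 6.15,"gripper": 0.06},
  {"tx": -0.0228,"ty": 0.134,"tz": 0.171,"rx": 0,"ry": 0,"rz": 6.15,"gripper": 0.06},
])

```text
clock: 2.77
eef_pos: [0.4673, -0.2782, 0.1307]
tcp_rot: [-3.141, 0.0, -0.175]
ft_force: [0.8, 0.4, 1.3]
grip_width: 0.0602
```

```bash
cat >look.py <<'E'
import sys
from h import *
import cv2
# look.py tag scenebox topbox
def look(tag,sb=None,tb=None,marks=()):
    for n,b in(("scene",sb),("top",tb)):
        if b is None: continue
        p,d=robot.camera(n);im=p[:,:,::-1].copy();cv2.imwrite(f"pics/{tag}_{n}_full.png",im);np.save(f"pics/{tag}_{n}.npy",d)
        f=min(800/(b[2]-b[0]),600/(b[3]-b[1]))
        c=cv2.resize(im[b[1]:b[3],b[0]:b[2]],None,fx=f,fy=f,interpolation=cv2.INTER_CUBIC)
        for m in marks:
            u,v=proj(n,m);cv2.drawMarker(c,(int((u+.5-b[0])*f),int((v+.5-b[1])*f)),(255,0,255),cv2.MARKER_CROSS,14,1)
        cv2.imwrite(f"pics/{tag}_{n}.png",c);print(n,b,f)
E
python3 - <<'E'
from look import *
rows([.464,-.2825,.044],[np.pi,0,-10.5*D])
s=robot.get_state()
look("g1",(240,180,380,290),None,[s['eef_pos'],(.464,-.2825,.071)])
E
```

```text
clock 2.77 pos [ 0.4673 -0.2782  0.1307] rpy [-179.98    0.    -10.  ] grip 0.0602 F [0.8 0.4 1.3] q [-0.58 -0.13  1.85  0.    1.42  1.16]
t [-0.0025  0.0049  0.0867] r [-0.02  0.    0.5 ]
scene (240, 180, 380, 290) 5.454545454545454
```

View pics/g1_scene.png

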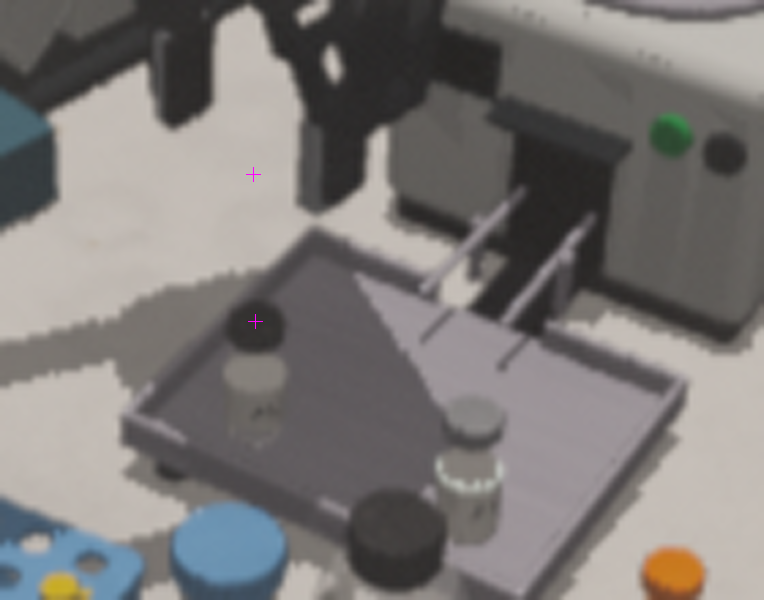

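```bash
python3 - <<'E'
from h import *
rows([.464,-.2825,.044],[np.pi,0,-10.5*D])
E
```

```text
clock 2.82 pos [ 0.4678 -0.278   0.1317] rpy [ 1.7998e+02 -9.0000e-02 -9.9500e+00] grip 0.0595 F [0.2 0.5 1.3] q [-0.58 -0.13  1.85  0.    1.42  1.16]
t [-0.0031  0.0051  0.0877] r [ 0.02 -0.09  0.55]
```

>>> carry_out([
  {"tx": -0.003,"ty": 0.005,"tz": 0.04,"rx": 0,"ry": 0,"rz": 0.5,"gripper": 0.06},
  {"tx": -0.003,"ty": 0.005,"tz": 0.04,"rx": 0,"ry": 0,"rz": 0.5,"gripper": 0.06},
  {"tx": -0.003,"ty": 0.005,"tz": 0.04,"rx": 0,"ry": 0,"rz": 0.5,"gripper": 0.06},
  {"tx": -0.003,"ty": 0.005,"tz": 0.04,"rx": 0,"ry": 0,"rz": 0.5,"gripper": 0.06},
])

```text
clock: 3.15
eef_pos: [0.4643, -0.2824, 0.0925]
tcp_rot: [3.141, -0.002, -0.181]
ft_force: [-1.0, -1.0, 1.1]
grip_width: 0.0599
```

```bash
python3 - <<'E'
from look import *
rows([.464,-.2825,.044],[np.pi,0,-10.5*D])
look("g2",(240,180,380,290),None,[(.464,-.2825,.071)])
E
```

```text
clock 3.15 pos [ 0.4643 -0.2824  0.0925] rpy [ 1.7996e+02 -1.1000e-01 -1.0390e+01] grip 0.0599 F [-1.  -1.   1.1] q [-0.59 -0.1   1.89  0.    1.35  1.16]
t [-0.0003  0.0001  0.0485] r [ 0.04 -0.11  0.11]
scene (240, 180, 380, 290) 5.454545454545454
```

View pics/g2_scene.png

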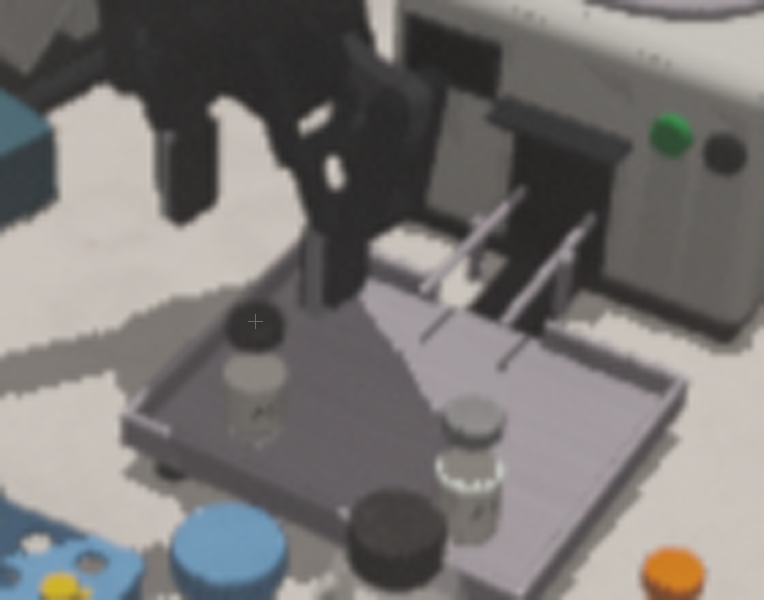

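>>> carry_out([
  {"tx": 0,"ty": 0,"tz": 0.016,"rx": 0,"ry": 0,"rz": 0,"gripper": 0.06},
  {"tx": 0,"ty": 0,"tz": 0.032,"rx": 0,"ry": 0,"rz": 0,"gripper": 0.06},
  {"tx": 0,"ty": 0,"tz": 0.048,"rx": 0,"ry": 0,"rz": 0,"gripper": 0.06},
  {"tx": 0,"ty": 0,"tz": 0.048,"rx": 0,"ry": 0,"rz": 0,"gripper": 0.06},
  {"tx": 0,"ty": 0,"tz": 0.048,"rx": 0,"ry": 0,"rz": 0,"gripper": 0.06},
])

```text
clock: 3.62
eef_pos: [0.4638, -0.2827, 0.0433]
tcp_rot: [3.141, -0.001, -0.182]
ft_force: [0.4, 0.3, 0.1]
grip_width: 0.0603
```

```bash
python3 - <<'E'
from look import *
rows([.464,-.2825,.044],[np.pi,0,-10.5*D])
look("g3",(240,180,380,290),(280,190,360,250),[])
E
```

```text
clock 3.62 pos [ 0.4638 -0.2827  0.0433] rpy [ 1.7999e+02 -3.0000e-02 -1.0430e+01] grip 0.0603 F [0.4 0.3 0.1] q [-0.59 -0.05  1.93  0.    1.27  1.16]
t [ 0.0002 -0.0002 -0.0007] r [ 0.01 -0.03  0.07]
scene (240, 180, 380, 290) 5.454545454545454
top (280, 190, 360, 250) 10.0
```

View pics/g3_scene.png

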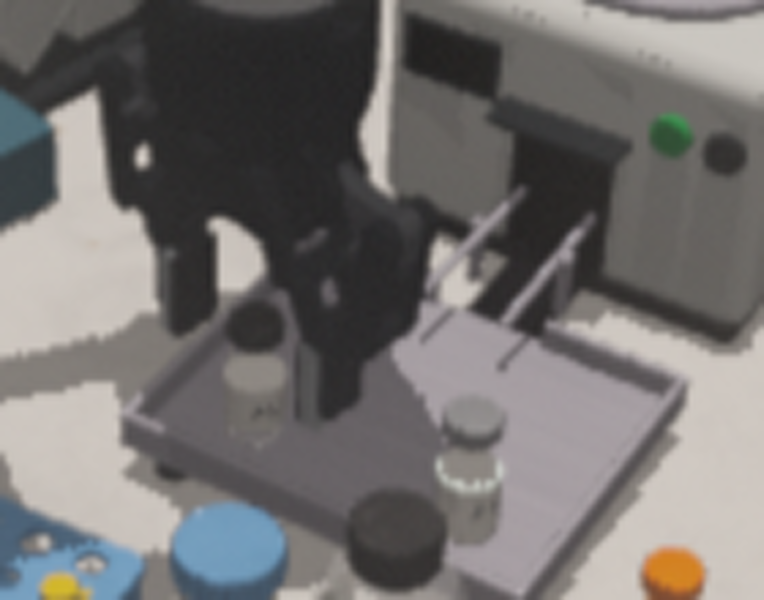

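>>> carry_out([
  {"tx": 0,"ty": 0,"tz": 0,"rx": 0,"ry": 0,"rz": 0,"gripper": 0.018},
  {"tx": 0,"ty": 0,"tz": 0,"rx": 0,"ry": 0,"rz": 0,"gripper": 0.018},
  {"tx": 0,"ty": 0,"tz": 0,"rx": 0,"ry": 0,"rz": 0,"gripper": 0.018},
  {"tx": 0,"ty": 0,"tz": 0,"rx": 0,"ry": 0,"rz": 0,"gripper": 0.018},
  {"tx": 0,"ty": 0,"tz": 0,"rx": 0,"ry": 0,"rz": 0,"gripper": 0.018},
  {"tx": 0,"ty": 0,"tz": 0,"rx": 0,"ry": 0,"rz": 0,"gripper": 0.018},
], grip_force=25)

```text
clock: 4.22
eef_pos: [0.4636, -0.2829, 0.0428]
tcp_rot: [3.141, -0.001, -0.182]
ft_force: [-0.8, 1.5, 6.0]
grip_width: 0.0202
```

```bash
python3 - <<'E'
from look import *
rows([.517,-.099,.11],[np.pi,0,-10.5*D])
look("g4",(240,180,380,290),None,[])
E
```

```text
clock 4.22 pos [ 0.4636 -0.2829  0.0428] rpy [ 1.7998e+02 -5.0000e-02 -1.0450e+01] grip 0.0202 F [-0.8  1.5  6. ] q [-0.59 -0.05  1.93  0.    1.26  1.16]
t [ 0.0192 -0.1905 -0.0673] r [ 0.02 -0.05  0.05]
scene (240, 180, 380, 290) 5.454545454545454
```

View pics/g4_scene.png

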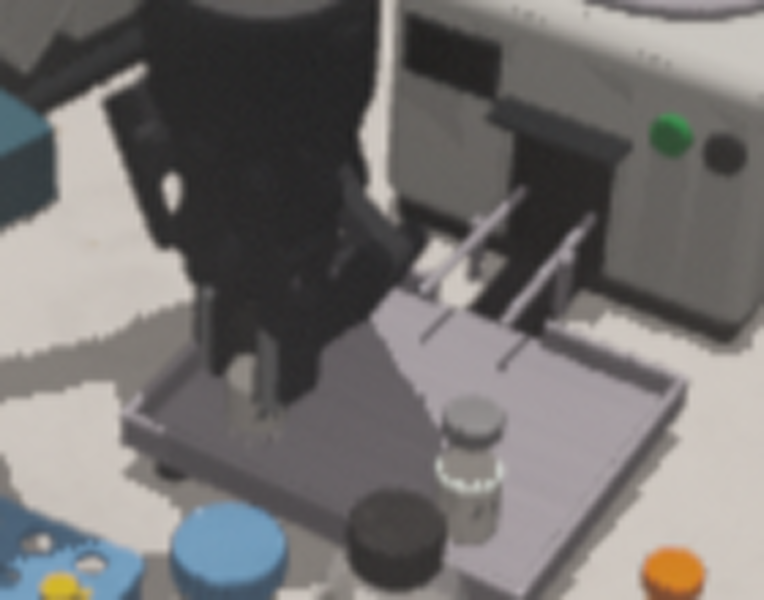

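>>> carry_out([
  {"tx": 0,"ty": 0,"tz": -0.01,"rx": 0,"ry": 0,"rz": 0,"gripper": 0.018},
  {"tx": 0,"ty": 0,"tz": -0.03,"rx": 0,"ry": 0,"rz": 0,"gripper": 0.018},
  {"tx": 0,"ty": 0,"tz": -0.05,"rx": 0,"ry": 0,"rz": 0,"gripper": 0.018},
  {"tx": 0,"ty": 0,"tz": -0.07,"rx": 0,"ry": 0,"rz": 0,"gripper": 0.018},
  {"tx": 0,"ty": 0,"tz": -0.08,"rx": 0,"ry": 0,"rz": 0,"gripper": 0.018},
  {"tx": 0,"ty": 0,"tz": -0.08,"rx": 0,"ry": 0,"rz": 0,"gripper": 0.018},
])

```text
clock: 4.77
eef_pos: [0.464, -0.2832, 0.1248]
tcp_rot: [3.14, -0.003, -0.182]
ft_force: [0.5, -0.2, 0.1]
grip_width: 0.0205
```

```bash
python3 - <<'E'
from look import *
rows([.517,-.099,.12],[np.pi,0,-10.5*D])
s=robot.get_state()
look("g5",(240,150,380,260),None,[s['eef_pos']+[0,0,-.024]])
E
```

```text
clock 4.77 pos [ 0.464  -0.2832  0.1248] rpy [179.92  -0.19 -10.45] grip 0.0205 F [ 0.5 -0.2  0.1] q [-0.59 -0.13  1.86  0.    1.41  1.16]
t [ 0.0186 -0.1908  0.0046] r [ 0.08 -0.19  0.05]
scene (240, 150, 380, 260) 5.454545454545454
```

View pics/g5_scene.png

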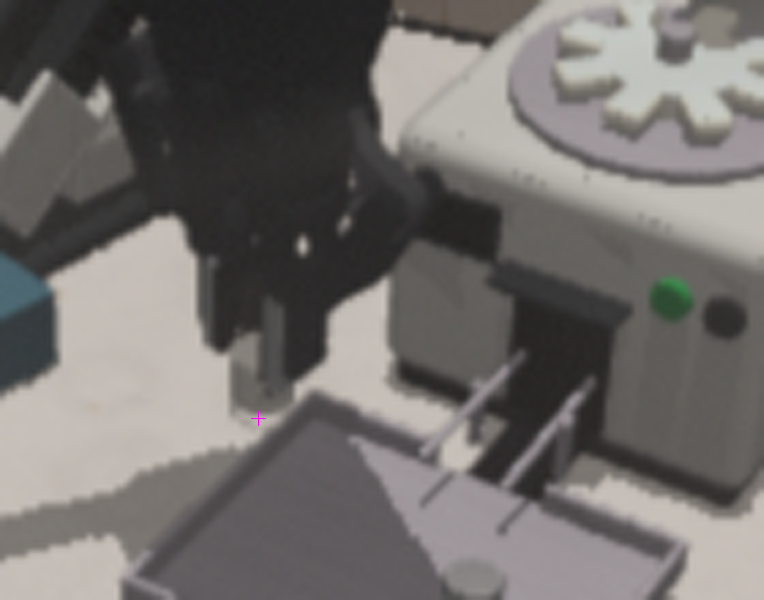

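```bash
python3 - <<'E'
from h import *
W=cloud("top",np.load("pics/top0.npy"));W2=cloud("scene",np.load("pics/scene0.npy"))
for w in(W,W2):
  X,Y,Z=w[...,0],w[...,1],w[...,2]
  for z in(.03,.05,.08,.1,.11,.12,.13,.15,.17):
    m=(X>.5)&(X<.8)&(Y>-.14)&(Y<.06)&(Z>z)&(Z<z+.02); q=w[m]
    if len(q): print(z,np.round(q.min(0),3),np.round(q.max(0),3),m.sum())
E
```

```text
0.03 [ 0.5   -0.129  0.03 ] [0.799 0.058 0.049] 345
0.05 [ 0.56  -0.089  0.051] [0.799 0.041 0.07 ] 290
0.08 [ 0.587 -0.094  0.08 ] [0.8   0.044 0.1  ] 258
0.1 [ 0.591 -0.099  0.1  ] [ 0.708 -0.025  0.12 ] 229
0.11 [ 0.591 -0.099  0.11 ] [ 0.708 -0.027  0.13 ] 280
0.12 [ 0.595 -0.099  0.12 ] [ 0.707 -0.029  0.14 ] 280
0.13 [ 0.606 -0.093  0.13 ] [ 0.713 -0.031  0.15 ] 282
0.15 [ 0.628 -0.098  0.15 ] [ 0.755 -0.035  0.17 ] 452
0.17 [ 0.652 -0.097  0.17 ] [ 0.753 -0.039  0.188] 442
0.03 [ 0.5   -0.131  0.03 ] [0.686 0.06  0.05 ] 616
0.05 [ 0.562 -0.088  0.05 ] [ 0.687 -0.001  0.07 ] 433
0.08 [ 0.587 -0.094  0.08 ] [ 0.681 -0.005  0.1  ] 460
0.1 [ 0.592 -0.098  0.1  ] [ 0.704 -0.031  0.12 ] 419
0.11 [ 0.592 -0.1    0.11 ] [ 0.707 -0.031  0.13 ] 462
0.12 [ 0.594 -0.1    0.12 ] [ 0.715 -0.033  0.14 ] 450
0.13 [ 0.606 -0.095  0.13 ] [ 0.726 -0.035  0.15 ] 421
0.15 [ 0.63  -0.098  0.15 ] [ 0.747 -0.035  0.17 ] 458
0.17 [ 0.652 -0.098  0.17 ] [ 0.742 -0.038  0.188] 360
```

>>> carry_out([
  {"tx": 0.002,"ty": -0.02,"tz": 0.0,"rx": 0,"ry": 0,"rz": 0,"gripper": 0.018},
  {"tx": 0.005,"ty": -0.05,"tz": 0.0,"rx": 0,"ry": 0,"rz": 0,"gripper": 0.018},
  {"tx": 0.008,"ty": -0.085,"tz": 0.0,"rx": 0,"ry": 0,"rz": 0,"gripper": 0.018},
  {"tx": 0.012,"ty": -0.12,"tz": 0.0,"rx": 0,"ry": 0,"rz": 0,"gripper": 0.018},
  {"tx": 0.015,"ty": -0.155,"tz": 0.0,"rx": 0,"ry": 0,"rz": 0,"gripper": 0.018},
  {"tx": 0.018,"ty": -0.18,"tz": 0.0,"rx": 0,"ry": 0,"rz": 0,"gripper": 0.018},
  {"tx": 0.019,"ty": -0.191,"tz": 0.0,"rx": 0,"ry": 0,"rz": 0,"gripper": 0.018},
  {"tx": 0.019,"ty": -0.191,"tz": 0.0,"rx": 0,"ry": 0,"rz": 0,"gripper": 0.018},
])

```text
clock: 5.48
eef_pos: [0.5166, -0.0965, 0.1208]
tcp_rot: [-3.141, 0.002, -0.18]
ft_force: [-0.5, -0.0, -0.2]
grip_width: 0.0202
```

```bash
python3 - <<'E'
from look import *
rows([.517,-.099,.069],[np.pi,0,-10.5*D])
E
```

```text
clock 5.48 pos [ 0.5166 -0.0965  0.1208] rpy [-1.7998e+02  1.0000e-01 -1.0310e+01] grip 0.0202 F [-0.5 -0.  -0.2] q [-0.23 -0.16  1.89  0.    1.41  1.52]
t [0.001  0.0024 0.0518] r [-0.02  0.1   0.19]
```

Descend to just above the mouth (vial bottom ~46 mm), then look.

>>> carry_out([
  {"tx": 0.001,"ty": 0.0024,"tz": 0.02,"rx": 0,"ry": 0,"rz": 0.2,"gripper": 0.018},
  {"tx": 0.001,"ty": 0.0024,"tz": 0.04,"rx": 0,"ry": 0,"rz": 0.2,"gripper": 0.018},
  {"tx": 0.001,"ty": 0.0024,"tz": 0.05,"rx": 0,"ry": 0,"rz": 0.2,"gripper": 0.018},
  {"tx": 0.001,"ty": 0.0024,"tz": 0.05,"rx": 0,"ry": 0,"rz": 0.2,"gripper": 0.018},
  {"tx": 0.001,"ty": 0.0024,"tz": 0.05,"rx": 0,"ry": 0,"rz": 0.2,"gripper": 0.018},
])

```text
clock: 5.9
eef_pos: [0.5168, -0.1015, 0.0718]
tcp_rot: [3.142, 0.001, -0.187]
ft_force: [-0.7, -0.4, 1.0]
grip_width: 0.0204
```

```bash
python3 - <<'E'
from look import *
rows([.517,-.099,.044],[np.pi,0,-10.5*D])
s=robot.get_state()
look("g6",(170,150,270,250),None,[(.517,-.099,.04),(.475,-.0905,.04)])
E
```

```text
clock 5.90 pos [ 0.5168 -0.1015  0.0718] rpy [ 1.80e+02  7.00e-02 -1.07e+01] grip 0.0204 F [-0.7 -0.4  1. ] q [-0.24 -0.12  1.94 -0.    1.32  1.52]
t [-0.0002 -0.0025  0.0278] r [ 0.    0.07 -0.2 ]
scene (170, 150, 270, 250) 6.0
```

View pics/g6_scene.png

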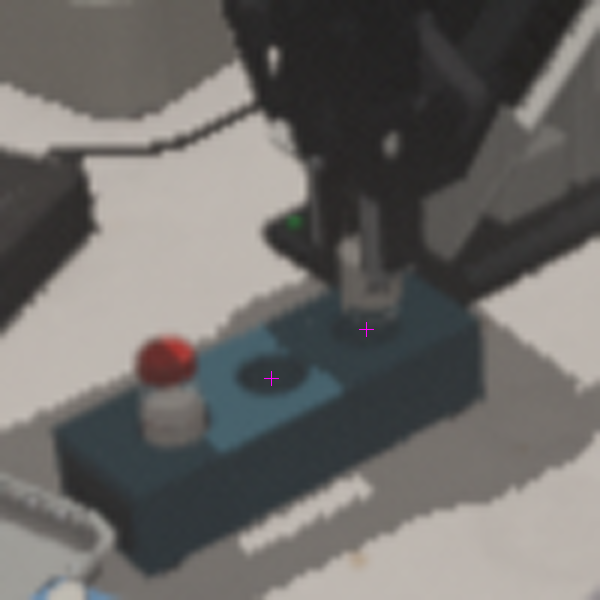

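>>> carry_out([
  {"tx": 0,"ty": -0.0022,"tz": 0.0,"rx": 0,"ry": 0,"rz": 0,"gripper": 0.018},
  {"tx": 0,"ty": -0.0022,"tz": 0.0,"rx": 0,"ry": 0,"rz": 0,"gripper": 0.018},
  {"tx": 0,"ty": -0.0022,"tz": 0.005,"rx": 0,"ry": 0,"rz": 0,"gripper": 0.018},
  {"tx": 0,"ty": -0.0022,"tz": 0.01,"rx": 0,"ry": 0,"rz": 0,"gripper": 0.018},
  {"tx": 0,"ty": -0.0022,"tz": 0.014,"rx": 0,"ry": 0,"rz": 0,"gripper": 0.018},
  {"tx": 0,"ty": -0.0022,"tz": 0.014,"rx": 0,"ry": 0,"rz": 0,"gripper": 0.018},
  {"tx": 0,"ty": -0.0022,"tz": 0.014,"rx": 0,"ry": 0,"rz": 0,"gripper": 0.018},
])

```text
clock: 6.53
eef_pos: [0.5174, -0.0986, 0.0577]
tcp_rot: [-3.142, 0.001, -0.186]
ft_force: [-0.7, -0.6, -0.4]
grip_width: 0.0205
```

```bash
python3 - <<'E'
from look import *
rows([.517,-.0993,.044],[np.pi,0,-10.5*D])
s=robot.get_state()
look("g7",(170,150,270,250),None,[])
E
```

```text
clock 6.53 pos [ 0.5174 -0.0986  0.0577] rpy [-1.800e+02  4.000e-02 -1.065e+01] grip 0.0205 F [-0.7 -0.6 -0.4] q [-0.24 -0.11  1.95  0.    1.3   1.52]
t [-0.0002  0.0007  0.0137] r [-0.    0.04 -0.15]
scene (170, 150, 270, 250) 6.0
```

View pics/g7_scene.png

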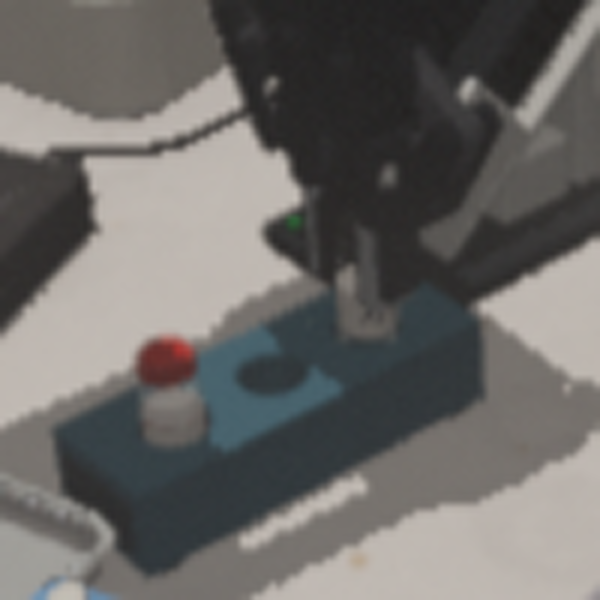

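>>> carry_out([
  {"tx": 0,"ty": 0.0,"tz": 0.005,"rx": 0,"ry": 0,"rz": 0,"gripper": 0.018},
  {"tx": 0,"ty": 0.0,"tz": 0.01,"rx": 0,"ry": 0,"rz": 0,"gripper": 0.018},
  {"tx": 0,"ty": 0.0,"tz": 0.0145,"rx": 0,"ry": 0,"rz": 0,"gripper": 0.018},
  {"tx": 0,"ty": 0.0,"tz": 0.0145,"rx": 0,"ry": 0,"rz": 0,"gripper": 0.018},
  {"tx": 0,"ty": 0.0,"tz": 0.0145,"rx": 0,"ry": 0,"rz": 0,"gripper": 0.018},
])

```text
clock: 7.0
eef_pos: [0.5175, -0.0987, 0.0431]
tcp_rot: [-3.142, 0.0, -0.186]
ft_force: [0.4, -0.7, -0.0]
grip_width: 0.0207
```

```bash
python3 - <<'E'
from look import *
rows([.517,-.0993,.044],[np.pi,0,-10.5*D])
E
```

```text
clock 7.00 pos [ 0.5175 -0.0987  0.0431] rpy [-1.800e+02  2.000e-02 -1.065e+01] grip 0.0207 F [ 0.4 -0.7 -0. ] q [-0.24 -0.09  1.96 -0.    1.27  1.52]
t [-0.0003  0.0007 -0.0009] r [-0.    0.02 -0.15]
```

Down within tolerance; release gently, then rise.

>>> carry_out([
  {"tx": 0,"ty": 0.0,"tz": 0,"rx": 0,"ry": 0,"rz": 0,"gripper": 0.026},
  {"tx": 0,"ty": 0.0,"tz": 0,"rx": 0,"ry": 0,"rz": 0,"gripper": 0.035},
  {"tx": 0,"ty": 0.0,"tz": 0,"rx": 0,"ry": 0,"rz": 0,"gripper": 0.05},
  {"tx": 0,"ty": 0.0,"tz": 0,"rx": 0,"ry": 0,"rz": 0,"gripper": 0.05},
  {"tx": 0,"ty": 0.0,"tz": -0.02,"rx": 0,"ry": 0,"rz": 0,"gripper": 0.06},
  {"tx": 0,"ty": 0.0,"tz": -0.05,"rx": 0,"ry": 0,"rz": 0,"gripper": 0.06},
  {"tx": 0,"ty": 0.0,"tz": -0.085,"rx": 0,"ry": 0,"rz": 0,"gripper": 0.06},
  {"tx": 0,"ty": 0.0,"tz": -0.1,"rx": 0,"ry": 0,"rz": 0,"gripper": 0.06},
])

```text
clock: 7.67
eef_pos: [0.5185, -0.0989, 0.148]
tcp_rot: [3.141, -0.004, -0.186]
ft_force: [0.2, 1.0, 1.1]
grip_width: 0.0598
```

```bash
python3 - <<'E'
from look import *
rows([.4655,-.369,.13],[np.pi,0,-10.5*D])
look("g8",(170,150,270,250),None,[])
E
```

```text
clock 7.67 pos [ 0.5185 -0.0989  0.148 ] rpy [179.99  -0.24 -10.65] grip 0.0598 F [0.2 1.  1.1] q [-0.24 -0.18  1.86 -0.    1.45  1.52]
t [-0.0023  0.2752  0.018 ] r [ 0.01 -0.24 -0.15]
scene (170, 150, 270, 250) 6.0
```

View pics/g8_scene.png

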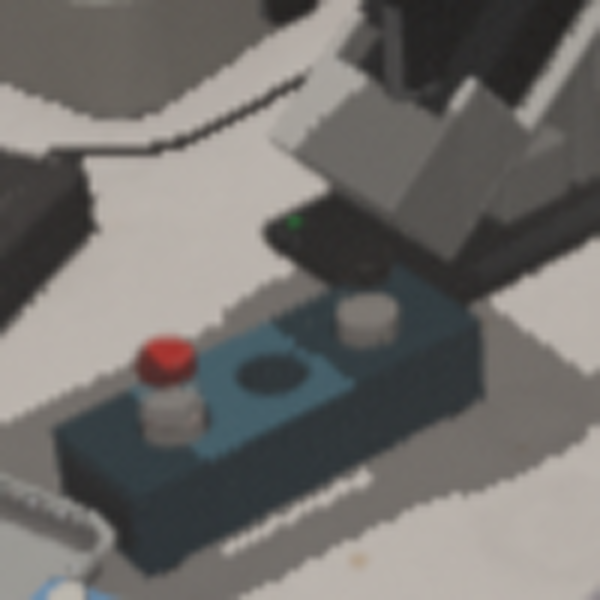

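>>> carry_out([
  {"tx": -0.0023,"ty": 0.03,"tz": 0.018,"rx": 0,"ry": 0,"rz": 0,"gripper": 0.06},
  {"tx": -0.0023,"ty": 0.07,"tz": 0.018,"rx": 0,"ry": 0,"rz": 0,"gripper": 0.06},
  {"tx": -0.0023,"ty": 0.11,"tz": 0.018,"rx": 0,"ry": 0,"rz": 0,"gripper": 0.06},
  {"tx": -0.0023,"ty": 0.15,"tz": 0.018,"rx": 0,"ry": 0,"rz": 0,"gripper": 0.06},
  {"tx": -0.0023,"ty": 0.19,"tz": 0.018,"rx": 0,"ry": 0,"rz": 0,"gripper": 0.06},
  {"tx": -0.0023,"ty": 0.23,"tz": 0.018,"rx": 0,"ry": 0,"rz": 0,"gripper": 0.06},
  {"tx": -0.0023,"ty": 0.265,"tz": 0.018,"rx": 0,"ry": 0,"rz": 0,"gripper": 0.06},
  {"tx": -0.0023,"ty": 0.275,"tz": 0.018,"rx": 0,"ry": 0,"rz": 0,"gripper": 0.06},
])

```text
clock: 8.38
eef_pos: [0.4631, -0.3725, 0.1251]
tcp_rot: [3.141, 0.0, -0.189]
ft_force: [0.9, 0.4, -1.1]
grip_width: 0.0599
```

>>> carry_out([
  {"tx": 0,"ty": 0,"tz": 0,"rx": 0,"ry": 0,"rz": 0,"gripper": 0.06},
  {"tx": 0,"ty": 0,"tz": 0,"rx": 0,"ry": 0,"rz": 0,"gripper": 0.06},
  {"tx": 0,"ty": 0,"tz": 0,"rx": 0,"ry": 0,"rz": 0,"gripper": 0.06},
])

```text
clock: 8.63
eef_pos: [0.4647, -0.3676, 0.1254]
tcp_rot: [-3.141, 0.0, -0.185]
ft_force: [1.2, 0.9, -0.1]
grip_width: 0.0602
```

```bash
python3 - <<'E'
from look import *
rows([.4655,-.369,.043],[np.pi,0,-10.5*D])
look("h1",(260,180,400,285),None,[(.466,-.369,.071)])
E
```

```text
clock 8.63 pos [ 0.4647 -0.3676  0.1254] rpy [-1.7998e+02  1.0000e-02 -1.0620e+01] grip 0.0602 F [ 1.2  0.9 -0.1] q [-0.71 -0.01  1.75  0.    1.41  1.04]
t [0.0011 0.0013 0.0824] r [-0.02  0.01 -0.12]
scene (260, 180, 400, 285) 5.714285714285714
```

View pics/h1_scene.png

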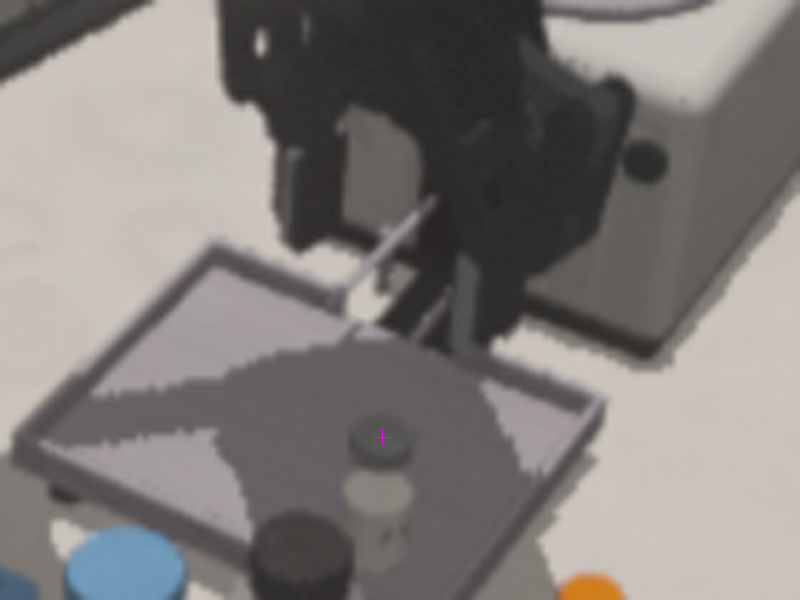

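>>> carry_out([
  {"tx": 0.001,"ty": 0.0013,"tz": 0.02,"rx": 0,"ry": 0,"rz": 0,"gripper": 0.06},
  {"tx": 0.001,"ty": 0.0013,"tz": 0.045,"rx": 0,"ry": 0,"rz": 0,"gripper": 0.06},
  {"tx": 0.001,"ty": 0.0013,"tz": 0.065,"rx": 0,"ry": 0,"rz": 0,"gripper": 0.06},
  {"tx": 0.001,"ty": 0.0013,"tz": 0.082,"rx": 0,"ry": 0,"rz": 0,"gripper": 0.06},
  {"tx": 0.001,"ty": 0.0013,"tz": 0.082,"rx": 0,"ry": 0,"rz": 0,"gripper": 0.06},
  {"tx": 0.001,"ty": 0.0013,"tz": 0.082,"rx": 0,"ry": 0,"rz": 0,"gripper": 0.06},
])

```text
clock: 9.18
eef_pos: [0.4654, -0.3689, 0.0435]
tcp_rot: [-3.141, 0.001, -0.185]
ft_force: [-0.1, 0.2, -0.3]
grip_width: 0.0603
```

```bash
python3 - <<'E'
from look import *
rows([.4655,-.369,.043],[np.pi,0,-10.5*D])
look("h2",(260,180,400,285),None,[])
E
```

```text
clock 9.18 pos [ 0.4654 -0.3689  0.0435] rpy [-1.7996e+02  5.0000e-02 -1.0580e+01] grip 0.0603 F [-0.1  0.2 -0.3] q [-0.71  0.06  1.82  0.    1.27  1.04]
t [0.0001 0.0001 0.0005] r [-0.04  0.05 -0.08]
scene (260, 180, 400, 285) 5.714285714285714
```

View pics/h2_scene.png

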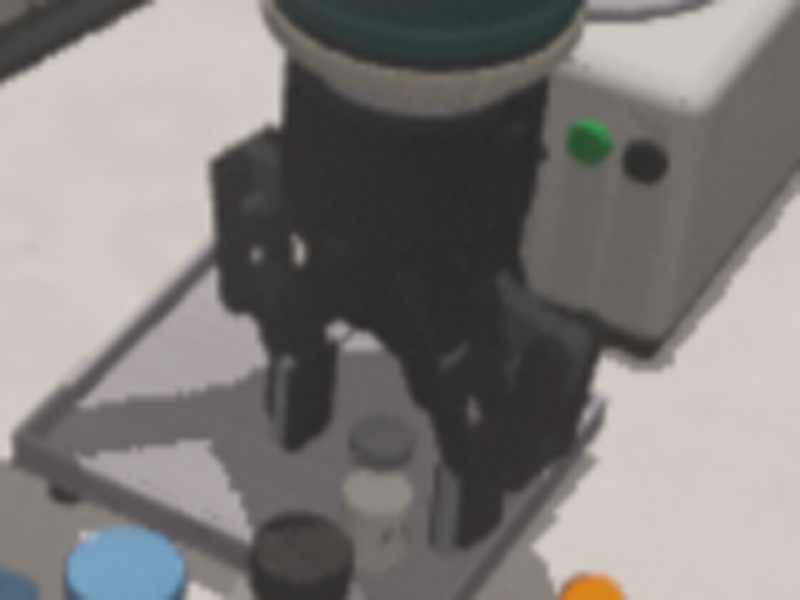

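>>> carry_out([
  {"tx": 0,"ty": 0,"tz": 0,"rx": 0,"ry": 0,"rz": 0,"gripper": 0.018},
  {"tx": 0,"ty": 0,"tz": 0,"rx": 0,"ry": 0,"rz": 0,"gripper": 0.018},
  {"tx": 0,"ty": 0,"tz": 0,"rx": 0,"ry": 0,"rz": 0,"gripper": 0.018},
  {"tx": 0,"ty": 0,"tz": 0,"rx": 0,"ry": 0,"rz": 0,"gripper": 0.018},
  {"tx": 0,"ty": 0,"tz": 0,"rx": 0,"ry": 0,"rz": 0,"gripper": 0.018},
  {"tx": 0,"ty": 0,"tz": 0,"rx": 0,"ry": 0,"rz": 0,"gripper": 0.018},
])

```text
clock: 9.73
eef_pos: [0.4656, -0.3702, 0.0446]
tcp_rot: [3.141, -0.001, -0.186]
ft_force: [0.1, 1.1, 7.4]
grip_width: 0.0203
```

>>> carry_out([
  {"tx": 0,"ty": 0,"tz": -0.01,"rx": 0,"ry": 0,"rz": 0,"gripper": 0.018},
  {"tx": 0,"ty": 0,"tz": -0.03,"rx": 0,"ry": 0,"rz": 0,"gripper": 0.018},
  {"tx": 0,"ty": 0,"tz": -0.05,"rx": 0,"ry": 0,"rz": 0,"gripper": 0.018},
  {"tx": 0,"ty": 0,"tz": -0.07,"rx": 0,"ry": 0,"rz": 0,"gripper": 0.018},
  {"tx": 0,"ty": 0,"tz": -0.08,"rx": 0,"ry": 0,"rz": 0,"gripper": 0.018},
  {"tx": 0,"ty": 0,"tz": -0.08,"rx": 0,"ry": 0,"rz": 0,"gripper": 0.018},
  {"tx": 0,"ty": 0,"tz": -0.08,"rx": 0,"ry": 0,"rz": 0,"gripper": 0.018},
])

```text
clock: 10.32
eef_pos: [0.4652, -0.37, 0.1236]
tcp_rot: [3.141, -0.0, -0.186]
ft_force: [0.2, -0.7, -0.2]
grip_width: 0.02
```

```bash
python3 - <<'E'
from look import *
rows([.476,-.0908,.124],[np.pi,0,-10.5*D])
look("h3",(260,180,400,285),None,[])
E
```

```text
clock 10.32 pos [ 0.4652 -0.37    0.1236] rpy [ 1.7998e+02 -3.0000e-02 -1.0650e+01] grip 0.0200 F [ 0.2 -0.7 -0.2] q [-0.71 -0.01  1.75 -0.    1.4   1.04]
t [-0.041  -0.2764 -0.0005] r [ 0.02 -0.03 -0.15]
scene (260, 180, 400, 285) 5.714285714285714
```

View pics/h3_scene.png

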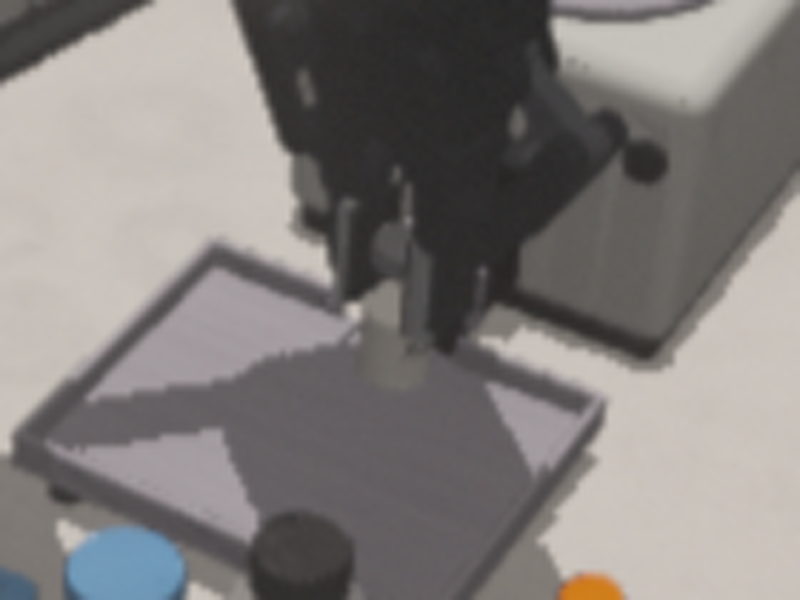

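>>> carry_out([
  {"tx": -0.003,"ty": -0.02,"tz": 0.0,"rx": 0,"ry": 0,"rz": 0,"gripper": 0.018},
  {"tx": -0.008,"ty": -0.055,"tz": 0.0,"rx": 0,"ry": 0,"rz": 0,"gripper": 0.018},
  {"tx": -0.014,"ty": -0.095,"tz": 0.0,"rx": 0,"ry": 0,"rz": 0,"gripper": 0.018},
  {"tx": -0.02,"ty": -0.135,"tz": 0.0,"rx": 0,"ry": 0,"rz": 0,"gripper": 0.018},
  {"tx": -0.026,"ty": -0.175,"tz": 0.0,"rx": 0,"ry": 0,"rz": 0,"gripper": 0.018},
  {"tx": -0.032,"ty": -0.215,"tz": 0.0,"rx": 0,"ry": 0,"rz": 0,"gripper": 0.018},
  {"tx": -0.038,"ty": -0.25,"tz": 0.0,"rx": 0,"ry": 0,"rz": 0,"gripper": 0.018},
  {"tx": -0.041,"ty": -0.276,"tz": 0.0,"rx": 0,"ry": 0,"rz": 0,"gripper": 0.018},
])

```text
clock: 11.03
eef_pos: [0.475, -0.0885, 0.1222]
tcp_rot: [-3.141, 0.002, -0.185]
ft_force: [0.5, -0.8, 0.0]
grip_width: 0.0203
```

>>> carry_out([
  {"tx": 0,"ty": 0,"tz": 0,"rx": 0,"ry": 0,"rz": 0,"gripper": 0.018},
  {"tx": 0,"ty": 0,"tz": 0,"rx": 0,"ry": 0,"rz": 0,"gripper": 0.018},
  {"tx": 0,"ty": 0,"tz": 0,"rx": 0,"ry": 0,"rz": 0,"gripper": 0.018},
  {"tx": 0,"ty": 0,"tz": 0,"rx": 0,"ry": 0,"rz": 0,"gripper": 0.018},
])

```text
clock: 11.37
eef_pos: [0.4757, -0.0919, 0.1229]
tcp_rot: [3.141, 0.001, -0.187]
ft_force: [0.6, -0.4, 0.5]
grip_width: 0.0199
```

```bash
python3 - <<'E'
from look import *
rows([.4761,-.0907,.072],[np.pi,0,-10.5*D])
E
```

```text
clock 11.37 pos [ 0.4757 -0.0919  0.1229] rpy [ 1.7999e+02  6.0000e-02 -1.0700e+01] grip 0.0199 F [ 0.6 -0.4  0.5] q [-0.24 -0.26  1.97 -0.    1.43  1.51]
t [ 0.0002 -0.0013  0.0509] r [ 0.01  0.06 -0.2 ]
```

>>> carry_out([
  {"tx": 0.0002,"ty": -0.0012,"tz": 0.02,"rx": 0,"ry": 0,"rz": 0,"gripper": 0.018},
  {"tx": 0.0002,"ty": -0.0012,"tz": 0.04,"rx": 0,"ry": 0,"rz": 0,"gripper": 0.018},
  {"tx": 0.0002,"ty": -0.0012,"tz": 0.051,"rx": 0,"ry": 0,"rz": 0,"gripper": 0.018},
  {"tx": 0.0002,"ty": -0.0012,"tz": 0.051,"rx": 0,"ry": 0,"rz": 0,"gripper": 0.018},
  {"tx": 0.0002,"ty": -0.0012,"tz": 0.051,"rx": 0,"ry": 0,"rz": 0,"gripper": 0.018},
  {"tx": 0.0002,"ty": -0.0012,"tz": 0.051,"rx": 0,"ry": 0,"rz": 0,"gripper": 0.018},
])

```text
clock: 11.87
eef_pos: [0.4768, -0.0905, 0.0735]
tcp_rot: [3.142, -0.001, -0.186]
ft_force: [-0.2, -0.3, -0.9]
grip_width: 0.0204
```

```bash
python3 - <<'E'
from look import *
rows([.4761,-.0907,.044],[np.pi,0,-10.5*D])
look("h4",(170,150,270,250),None,[])
E
```

```text
clock 11.87 pos [ 0.4768 -0.0905  0.0735] rpy [ 1.800e+02 -4.000e-02 -1.068e+01] grip 0.0204 F [-0.2 -0.3 -0.9] q [-0.24 -0.22  2.02 -0.    1.34  1.52]
t [-0.0006  0.0003  0.0295] r [ 0.   -0.04 -0.18]
scene (170, 150, 270, 250) 6.0
```

View pics/h4_scene.png

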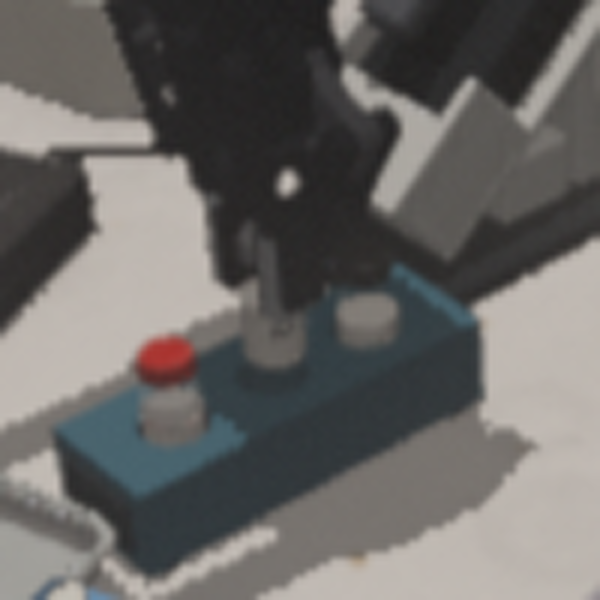

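>>> carry_out([
  {"tx": -0.0005,"ty": 0,"tz": 0.0,"rx": 0,"ry": 0,"rz": 0,"gripper": 0.018},
  {"tx": -0.0005,"ty": 0,"tz": 0.006,"rx": 0,"ry": 0,"rz": 0,"gripper": 0.018},
  {"tx": -0.0005,"ty": 0,"tz": 0.011,"rx": 0,"ry": 0,"rz": 0,"gripper": 0.018},
  {"tx": -0.0005,"ty": 0,"tz": 0.016,"rx": 0,"ry": 0,"rz": 0,"gripper": 0.018},
  {"tx": -0.0005,"ty": 0,"tz": 0.016,"rx": 0,"ry": 0,"rz": 0,"gripper": 0.018},
  {"tx": -0.0005,"ty": 0,"tz": 0.016,"rx": 0,"ry": 0,"rz": 0,"gripper": 0.018},
])

```text
clock: 12.42
eef_pos: [0.4756, -0.0899, 0.0561]
tcp_rot: [-3.142, 0.001, -0.186]
ft_force: [0.2, 0.2, -0.2]
grip_width: 0.0204
```

>>> carry_out([
  {"tx": 0,"ty": 0,"tz": 0.005,"rx": 0,"ry": 0,"rz": 0,"gripper": 0.018},
  {"tx": 0,"ty": 0,"tz": 0.01,"rx": 0,"ry": 0,"rz": 0,"gripper": 0.018},
  {"tx": 0,"ty": 0,"tz": 0.0135,"rx": 0,"ry": 0,"rz": 0,"gripper": 0.018},
  {"tx": 0,"ty": 0,"tz": 0.0135,"rx": 0,"ry": 0,"rz": 0,"gripper": 0.018},
  {"tx": 0,"ty": 0,"tz": 0.0135,"rx": 0,"ry": 0,"rz": 0,"gripper": 0.018},
])

```text
clock: 12.83
eef_pos: [0.4766, -0.0898, 0.0439]
tcp_rot: [-3.141, -0.002, -0.186]
ft_force: [-1.1, 3.1, 11.2]
grip_width: 0.0202
```

```bash
python3 - <<'E'
from look import *
rows([.4761,-.0907,.044],[np.pi,0,-10.5*D])
look("h5",(170,150,270,250),None,[])
E
```

```text
clock 12.83 pos [ 0.4766 -0.0898  0.0439] rpy [-1.7997e+02 -9.0000e-02 -1.0650e+01] grip 0.0202 F [-1.1  3.1 11.2] q [-0.24 -0.19  2.05  0.    1.28  1.52]
t [-0.0003  0.001  -0.0001] r [-0.03 -0.09 -0.15]
scene (170, 150, 270, 250) 6.0
```

View pics/h5_scene.png

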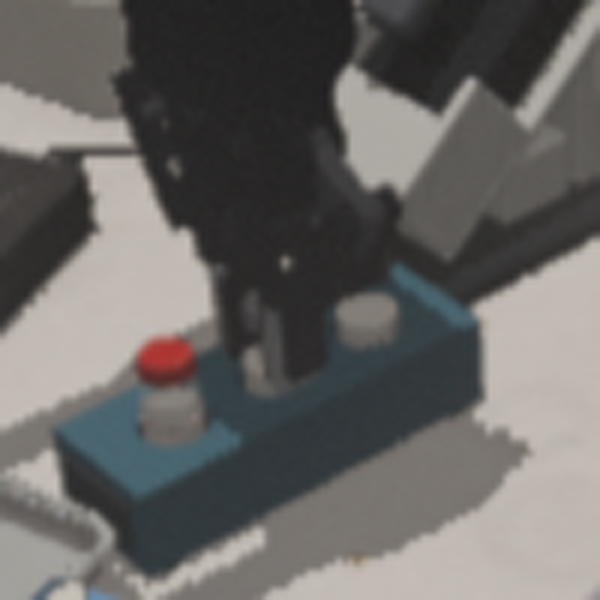

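>>> carry_out([
  {"tx": 0,"ty": 0.0,"tz": -0.001,"rx": 0,"ry": 0,"rz": 0,"gripper": 0.026},
  {"tx": 0,"ty": 0.0,"tz": -0.001,"rx": 0,"ry": 0,"rz": 0,"gripper": 0.035},
  {"tx": 0,"ty": 0.0,"tz": -0.001,"rx": 0,"ry": 0,"rz": 0,"gripper": 0.05},
  {"tx": 0,"ty": 0.0,"tz": -0.001,"rx": 0,"ry": 0,"rz": 0,"gripper": 0.05},
  {"tx": 0,"ty": 0.0,"tz": -0.02,"rx": 0,"ry": 0,"rz": 0,"gripper": 0.06},
  {"tx": 0,"ty": 0.0,"tz": -0.05,"rx": 0,"ry": 0,"rz": 0,"gripper": 0.06},
  {"tx": 0,"ty": 0.0,"tz": -0.09,"rx": 0,"ry": 0,"rz": 0,"gripper": 0.06},
  {"tx": 0,"ty": 0.0,"tz": -0.13,"rx": 0,"ry": 0,"rz": 0,"gripper": 0.06},
])

```text
clock: 13.55
eef_pos: [0.4752, -0.0898, 0.1739]
tcp_rot: [-3.142, 0.002, -0.186]
ft_force: [0.2, -0.4, 0.2]
grip_width: 0.0601
```

>>> carry_out([
  {"tx": -0.02,"ty": 0.03,"tz": -0.04,"rx": 0,"ry": 0,"rz": 0,"gripper": 0.06},
  {"tx": -0.05,"ty": 0.06,"tz": -0.08,"rx": 0,"ry": 0,"rz": 0,"gripper": 0.06},
  {"tx": -0.05,"ty": 0.1,"tz": -0.1,"rx": 0,"ry": 0,"rz": 0,"gripper": 0.06},
  {"tx": -0.05,"ty": 0.14,"tz": -0.1,"rx": 0,"ry": 0,"rz": 0,"gripper": 0.06},
  {"tx": -0.05,"ty": 0.14,"tz": -0.1,"rx": 0,"ry": 0,"rz": 0,"gripper": 0.06},
])

```text
clock: 13.97
eef_pos: [0.3998, -0.2208, 0.2754]
tcp_rot: [3.14, -0.003, -0.187]
ft_force: [1.3, 0.2, -0.2]
grip_width: 0.0597
```

```bash
python3 - <<'E'
from look import *
rows([.4761,-.0907,.044],[np.pi,0,-10.5*D])
look("h6",(170,90,310,260),(190,90,270,250),[])
E
```

```text
clock 13.97 pos [ 0.3998 -0.2208  0.2754] rpy [ 1.7989e+02 -1.7000e-01 -1.0690e+01] grip 0.0597 F [ 1.3  0.2 -0.2] q [-0.56 -0.38  1.82 -0.    1.7   1.2 ]
t [ 0.0501 -0.1425  0.2313] r [ 0.11 -0.17 -0.19]
scene (170, 90, 310, 260) 3.5294117647058822
top (190, 90, 270, 250) 3.75
```

View pics/h6_scene.png

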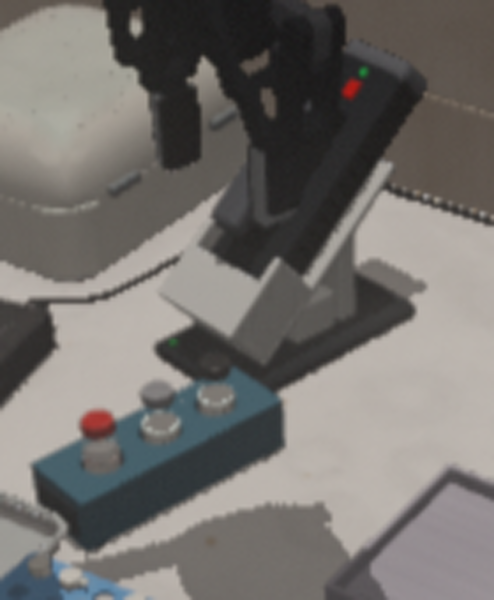

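View pics/h6_top.png

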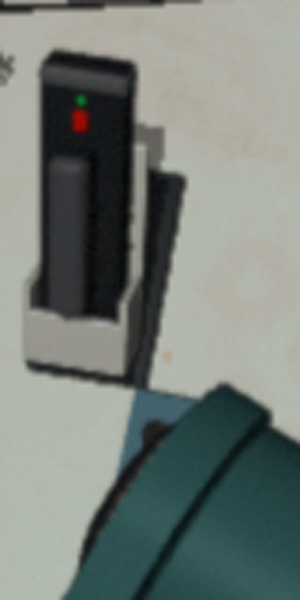

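```bash
python3 - <<'E'
from h import *
import cv2
np.set_printoptions(precision=4,suppress=True)
W=cloud("scene",np.load("pics/h6_scene.npy"));X,Y,Z=np.moveaxis(W,-1,0)
for nm,c in [("red",(.4325,-.083)),("gry",(.4755,-.091)),("blk",(.517,-.099))]:
    m=(np.hypot(X-c[0],Y-c[1])<.016)&(Z>.05); q=W[m];q2=q[q[:,2]>.062];print(nm,m.sum(),q2.mean(0),np.percentile(q[:,2],[50,90,98]))
def fitplane(q):
    for _ in range(5):
        c=q.mean(0);n=np.linalg.svd(q-c)[2][2];n*=np.sign(n[2]);r=(q-c)@n;q=q[abs(r)<max(.002,1.5*r.std())]
    return c,n,r.std(),len(q)
for n in("top","scene"):
    W=cloud(n,np.load(f"pics/{n}0.npy"));X,Y,Z=np.moveaxis(W,-1,0)
    m=(X>.55)&(X<.8)&(Y>-.12)&(Y<0)&(Z>.06); q=W[m]
    for tilt in(40,):
      psi=0
      for it in range(4):
        nn=np.array([-np.sin(tilt*D)*np.cos(psi),-np.sin(tilt*D)*np.sin(psi),np.cos(tilt*D)]);ex=np.array([np.cos(tilt*D)*np.cos(psi),np.cos(tilt*D)*np.sin(psi),np.sin(tilt*D)]);ey=np.cross(nn,ex)
        h=q@nn
        if it==0: print(n,np.histogram(h,bins=np.arange(-.48,-.2,.005)) if 0 else "");
        H,e=np.histogram(h,bins=np.arange(h.min(),h.max()+.002,.002)); 
        top=h.max()
        k=e[np.argmax(np.where(e[:-1]>np.percentile(h,99)-.012,H,0))]+.001
        qq=q[abs(h-k)<.004]
        r=cv2.minAreaRect(np.stack([qq@ex,qq@ey],1).astype(np.float32))
        ang=r[2] if r[1][0]>r[1][1] else r[2]-90
        c=ex*r[0][0]+ey*r[0][1]+nn*k
        psi_new=psi+np.arctan2(np.sin(ang*D),np.cos(ang*D)*np.cos(tilt*D))
        print(n,"hpeak",k,len(qq),"size",r[1],"ang",ang,"psi",psi/D,"face centre",c)
        psi=psi_new
    print(list(zip(np.round(e,3),H)))
    print("plane",fitplane(qq))
E
```

```text
red 136 [ 0.432  -0.0841  0.0704] [0.0655 0.0732 0.0742]
gry 68 [ 0.4746 -0.0922  0.0703] [0.0715 0.0729 0.0738]
blk 67 [ 0.516  -0.1009  0.0706] [0.0714 0.0735 0.0745]
top 
top hpeak -0.29161845009997733 368 size (0.02378077432513237, 0.11010272055864334) ang -7.0680999755859375 psi 0.0 face centre [ 0.6318 -0.0521  0.1495]
top hpeak -0.2914308117533126 355 size (0.022665945813059807, 0.11009413748979568) ang -0.1597442626953125 psi -9.194103636048782 face centre [ 0.6318 -0.0509  0.1497]
top hpeak -0.29139267290833337 357 size (0.022670505568385124, 0.11009414494037628) ang -0.00069427490234375 psi -9.402634580565415 face centre [ 0.6319 -0.0509  0.1497]
top hpeak -0.2913924950774654 357 size (0.022670527920126915, 0.11009413003921509) ang -7.62939453125e-06 psi -9.403540892083704 face centre [ 0.6319 -0.0509  0.1497]
[(np.float64(-0.368), np.int64(4)), (np.float64(-0.366), np.int64(9)), (np.float64(-0.364), np.int64(41)), (np.float64(-0.362), np.int64(62)), (np.float64(-0.36), np.int64(19)), (np.float64(-0.358), np.int64(9)), (np.float64(-0.356), np.int64(18)), (np.float64(-0.354)
[... 3381 characters left out ...]
80)), (np.float64(-0.317), np.int64(33)), (np.float64(-0.315), np.int64(12)), (np.float64(-0.313), np.int64(8)), (np.float64(-0.311), np.int64(14)), (np.float64(-0.309), np.int64(10)), (np.float64(-0.307), np.int64(19)), (np.float64(-0.305), np.int64(20)), (np.float64(-0.303), np.int64(21)), (np.float64(-0.301), np.int64(31)), (np.float64(-0.299), np.int64(39)), (np.float64(-0.297), np.int64(41)), (np.float64(-0.295), np.int64(67)), (np.float64(-0.293), np.int64(123)), (np.float64(-0.291), np.int64(152)), (np.float64(-0.289), np.int64(56)), (np.float64(-0.287), np.int64(2))]
plane (array([ 0.633 , -0.0506,  0.1503]), array([-0.6373,  0.0988,  0.7642]), np.float64(0.0010134540436338999), 281)
```

```bash
cat >>h.py <<'E'
def lampR(psi,tilt):
    n=np.array([-np.sin(tilt)*np.cos(psi),-np.sin(tilt)*np.sin(psi),np.cos(tilt)]);ex=np.array([np.cos(tilt)*np.cos(psi),np.cos(tilt)*np.sin(psi),np.sin(tilt)]);ey=np.cross(n,ex)
    return Rn.from_matrix(np.stack([ex,-ey,-n],1)),ex,ey,n
E
python3 - <<'E'
from h import *
R,ex,ey,n=lampR(-9.4*D,40*D)
face=np.array([.6325,-.0505,.150]); g=face-n*(.010+.0187); print(g)
rows(g+.12*n,R=R)
E
```

```text
[ 0.65070029 -0.05351304  0.12801452]
clock 14.07 pos [ 0.4    -0.2209  0.2741] rpy [ 1.7994e+02 -7.0000e-02 -1.0860e+01] grip 0.0602 F [-0.6 -0.3 -0.3] q [-0.56 -0.38  1.82 -0.    1.7   1.2 ]
t [ 0.1375 -0.2097  0.0541] r [ 0.57 39.93 -1.38]
```

>>> carry_out([
  {"tx": 0.02,"ty": -0.035,"tz": 0.0,"rx": 0,"ry": 6,"rz": 0,"gripper": 0.07},
  {"tx": 0.04,"ty": -0.07,"tz": 0.0,"rx": 0,"ry": 12,"rz": 0,"gripper": 0.07},
  {"tx": 0.06,"ty": -0.1,"tz": 0.01,"rx": 0,"ry": 18,"rz": 0,"gripper": 0.07},
  {"tx": 0.08,"ty": -0.13,"tz": 0.02,"rx": 0,"ry": 24,"rz": 0,"gripper": 0.07},
  {"tx": 0.1,"ty": -0.165,"tz": 0.03,"rx": 0.3,"ry": 30,"rz": -0.7,"gripper": 0.07},
  {"tx": 0.12,"ty": -0.195,"tz": 0.045,"rx": 0.5,"ry": 36,"rz": -1.2,"gripper": 0.07},
  {"tx": 0.1375,"ty": -0.21,"tz": 0.054,"rx": 0.57,"ry": 39.9,"rz": -1.4,"gripper": 0.07},
  {"tx": 0.1375,"ty": -0.21,"tz": 0.054,"rx": 0.57,"ry": 39.9,"rz": -1.4,"gripper": 0.07},
], grip_force=70)

```text
clock: 14.73
eef_pos: [0.5747, -0.0336, 0.2142]
tcp_rot: [-3.139, -0.695, -0.157]
ft_force: [-0.9, -0.8, -1.5]
grip_width: 0.0701
```

>>> carry_out([
  {"tx": 0,"ty": 0,"tz": 0,"rx": 0,"ry": 0,"rz": 0,"gripper": 0.07},
  {"tx": 0,"ty": 0,"tz": 0,"rx": 0,"ry": 0,"rz": 0,"gripper": 0.07},
  {"tx": 0,"ty": 0,"tz": 0,"rx": 0,"ry": 0,"rz": 0,"gripper": 0.07},
])

```text
clock: 14.98
eef_pos: [0.5748, -0.0378, 0.2202]
tcp_rot: [-3.14, -0.697, -0.162]
ft_force: [-0.7, -1.2, 0.7]
grip_width: 0.07
```

```bash
python3 - <<'E'
from look import *
R,ex,ey,n=lampR(-9.4*D,40*D)
face=np.array([.6325,-.0505,.150]); g=face-n*(.010+.0187)
rows(g+.05*n,R=R)
look("l1",(170,60,310,210),None,[face,g])
E
```

```text
clock 14.98 pos [ 0.5748 -0.0378  0.2202] rpy [-179.91  -39.91   -9.27] grip 0.0700 F [-0.7 -1.2  0.7] q [-0.09 -0.52  2.11 -0.06  0.86  1.67]
t [0.0001 0.0033 0.0704] r [-0.17  0.09  0.1 ]
scene (170, 60, 310, 210) 4.0
```

View pics/l1_scene.png

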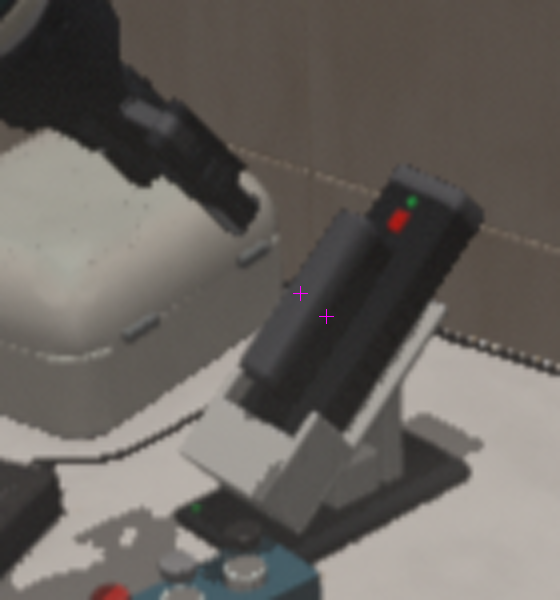

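>>> carry_out([
  {"tx": 0,"ty": 0.003,"tz": 0.02,"rx": 0,"ry": 0,"rz": 0,"gripper": 0.07},
  {"tx": 0,"ty": 0.003,"tz": 0.04,"rx": 0,"ry": 0,"rz": 0,"gripper": 0.07},
  {"tx": 0,"ty": 0.003,"tz": 0.06,"rx": 0,"ry": 0,"rz": 0,"gripper": 0.07},
  {"tx": 0,"ty": 0.003,"tz": 0.07,"rx": 0,"ry": 0,"rz": 0,"gripper": 0.07},
  {"tx": 0,"ty": 0.003,"tz": 0.07,"rx": 0,"ry": 0,"rz": 0,"gripper": 0.07},
  {"tx": 0,"ty": 0.003,"tz": 0.07,"rx": 0,"ry": 0,"rz": 0,"gripper": 0.07},
])

```text
clock: 15.53
eef_pos: [0.6186, -0.0478, 0.1657]
tcp_rot: [-3.14, -0.696, -0.162]
ft_force: [-0.2, -0.9, 0.2]
grip_width: 0.0701
```

```bash
python3 - <<'E'
from look import *
R,ex,ey,n=lampR(-9.4*D,40*D)
face=np.array([.6325,-.0505,.150]); g=face-n*(.010+.0187)
rows(g,R=R)
look("l2",(170,60,310,210),(190,80,270,200),[])
E
```

```text
clock 15.53 pos [ 0.6186 -0.0478  0.1657] rpy [-179.93  -39.86   -9.26] grip 0.0701 F [-0.2 -0.9  0.2] q [-0.1  -0.37  2.1  -0.06  0.72  1.66]
t [0.0009 0.0005 0.0498] r [-0.16  0.14  0.11]
scene (170, 60, 310, 210) 4.0
top (190, 80, 270, 200) 5.0
```

View pics/l2_scene.png

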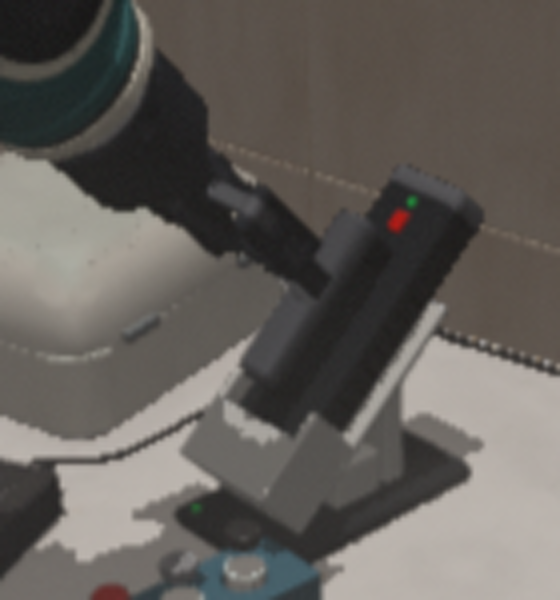

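View pics/l2_top.png

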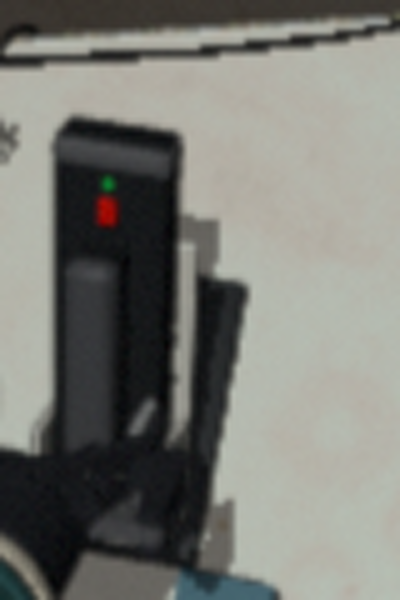

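>>> carry_out([
  {"tx": 0.001,"ty": 0.0005,"tz": 0.012,"rx": 0,"ry": 0,"rz": 0,"gripper": 0.07},
  {"tx": 0.001,"ty": 0.0005,"tz": 0.024,"rx": 0,"ry": 0,"rz": 0,"gripper": 0.07},
  {"tx": 0.001,"ty": 0.0005,"tz": 0.036,"rx": 0,"ry": 0,"rz": 0,"gripper": 0.07},
  {"tx": 0.001,"ty": 0.0005,"tz": 0.044,"rx": 0,"ry": 0,"rz": 0,"gripper": 0.07},
  {"tx": 0.001,"ty": 0.0005,"tz": 0.049,"rx": 0,"ry": 0,"rz": 0,"gripper": 0.07},
  {"tx": 0.001,"ty": 0.0005,"tz": 0.049,"rx": 0,"ry": 0,"rz": 0,"gripper": 0.07},
  {"tx": 0.001,"ty": 0.0005,"tz": 0.049,"rx": 0,"ry": 0,"rz": 0,"gripper": 0.07},
])

```text
clock: 16.22
eef_pos: [0.6503, -0.0529, 0.1289]
tcp_rot: [-3.14, -0.697, -0.161]
ft_force: [0.1, 1.0, -0.1]
grip_width: 0.07
```

```bash
python3 - <<'E'
from look import *
R,ex,ey,n=lampR(-9.4*D,40*D)
face=np.array([.6325,-.0505,.150]); g=face-n*(.010+.0187)
rows(g,R=R)
look("l3",(170,60,310,210),None,[])
E
```

```text
clock 16.22 pos [ 0.6503 -0.0529  0.1289] rpy [-179.92  -39.91   -9.22] grip 0.0700 F [ 0.1  1.  -0.1] q [-0.1  -0.25  2.07 -0.06  0.63  1.66]
t [-0.0002  0.0005  0.001 ] r [-0.19  0.09  0.14]
scene (170, 60, 310, 210) 4.0
```

View pics/l3_scene.png

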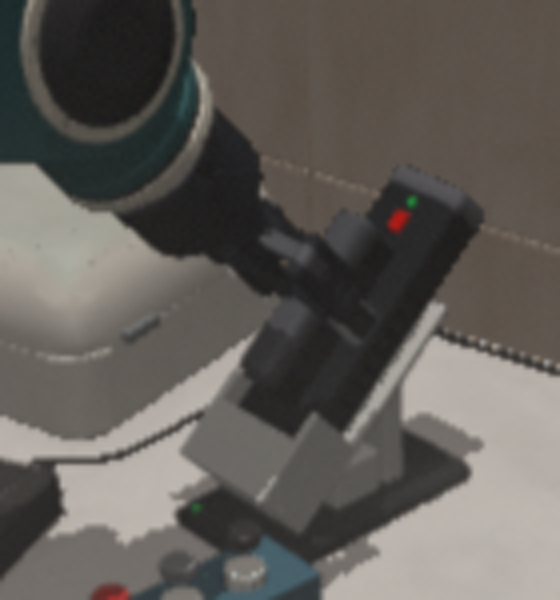

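>>> carry_out([
  {"tx": 0,"ty": 0,"tz": 0,"rx": 0,"ry": 0,"rz": 0,"gripper": 0.04},
  {"tx": 0,"ty": 0,"tz": 0,"rx": 0,"ry": 0,"rz": 0,"gripper": 0.02},
  {"tx": 0,"ty": 0,"tz": 0,"rx": 0,"ry": 0,"rz": 0,"gripper": 0.02},
  {"tx": 0,"ty": 0,"tz": 0,"rx": 0,"ry": 0,"rz": 0,"gripper": 0.02},
  {"tx": 0,"ty": 0,"tz": 0,"rx": 0,"ry": 0,"rz": 0,"gripper": 0.02},
  {"tx": 0,"ty": 0,"tz": 0,"rx": 0,"ry": 0,"rz": 0,"gripper": 0.02},
], grip_force=60)

```text
clock: 16.77
eef_pos: [0.6504, -0.0528, 0.1289]
tcp_rot: [-3.14, -0.697, -0.161]
ft_force: [-4.4, 3.1, 4.1]
grip_width: 0.0248
```

```bash
python3 - <<'E'
from look import *
R,ex,ey,n=lampR(-9.4*D,40*D)
face=np.array([.6325,-.0505,.150]); g=face-n*(.010+.0187)
rows(g,R=R)
E
```

```text
clock 16.77 pos [ 0.6504 -0.0528  0.1289] rpy [-179.89  -39.93   -9.24] grip 0.0248 F [-4.4  3.1  4.1] q [-0.1  -0.25  2.07 -0.06  0.63  1.66]
t [-0.0003  0.0007  0.0009] r [-0.21  0.07  0.12]
```

>>> carry_out([
  {"tx": 0.005,"ty": 0,"tz": 0,"rx": 0,"ry": 0,"rz": 0,"gripper": 0.02},
  {"tx": 0.01,"ty": 0,"tz": 0,"rx": 0,"ry": 0,"rz": 0,"gripper": 0.02},
  {"tx": 0.015,"ty": 0,"tz": 0,"rx": 0,"ry": 0,"rz": 0,"gripper": 0.02},
  {"tx": 0.02,"ty": 0,"tz": 0,"rx": 0,"ry": 0,"rz": 0,"gripper": 0.02},
  {"tx": 0.02,"ty": 0,"tz": 0,"rx": 0,"ry": 0,"rz": 0,"gripper": 0.02},
])

```text
clock: 17.18
eef_pos: [0.6623, -0.0547, 0.137]
tcp_rot: [-3.141, -0.686, -0.161]
ft_force: [-0.5, -0.3, -6.6]
grip_width: 0.0252
```

```bash
python3 - <<'E'
from look import *
R,ex,ey,n=lampR(-9.4*D,40*D)
face=np.array([.6325,-.0505,.150]); g=face-n*(.010+.0187)
rows(g,R=R)
look("l4",(170,60,310,210),None,[])
E
```

```text
clock 17.18 pos [ 0.6623 -0.0547  0.137 ] rpy [-179.94  -39.28   -9.2 ] grip 0.0252 F [-0.5 -0.3 -6.6] q [-0.11 -0.23  2.03 -0.06  0.65  1.66]
t [-0.0147  0.0006 -0.0004] r [-0.18  0.72  0.15]
scene (170, 60, 310, 210) 4.0
```

View pics/l4_scene.png

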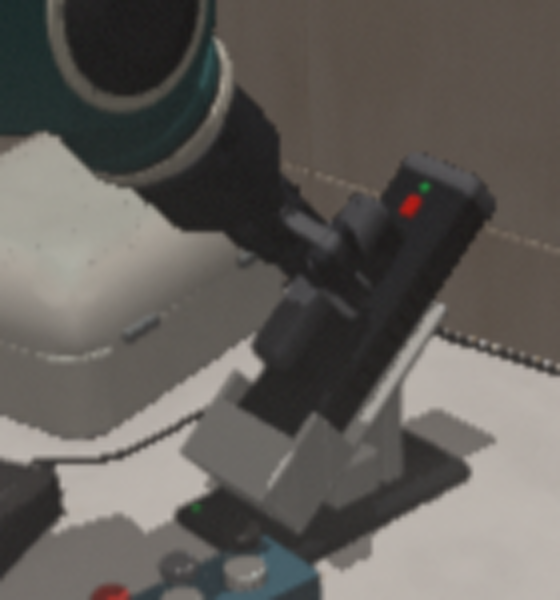

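>>> carry_out([
  {"tx": 0.01,"ty": 0,"tz": 0,"rx": 0,"ry": 0,"rz": 0,"gripper": 0.02},
  {"tx": 0.02,"ty": 0,"tz": 0,"rx": 0,"ry": 0,"rz": 0,"gripper": 0.02},
  {"tx": 0.03,"ty": 0,"tz": 0,"rx": 0,"ry": 0,"rz": 0,"gripper": 0.02},
  {"tx": 0.04,"ty": 0,"tz": -0.001,"rx": 0,"ry": 0,"rz": 0,"gripper": 0.02},
  {"tx": 0.055,"ty": 0,"tz": -0.003,"rx": 0,"ry": 0,"rz": 0,"gripper": 0.02},
  {"tx": 0.07,"ty": 0,"tz": -0.006,"rx": 0,"ry": 0,"rz": 0,"gripper": 0.02},
  {"tx": 0.085,"ty": 0,"tz": -0.012,"rx": 0,"ry": 0,"rz": 0,"gripper": 0.02},
  {"tx": 0.085,"ty": 0,"tz": -0.012,"rx": 0,"ry": 0,"rz": 0,"gripper": 0.02},
])

```text
clock: 17.9
eef_pos: [0.7246, -0.0651, 0.2091]
tcp_rot: [-3.14, -0.701, -0.161]
ft_force: [-0.0, -0.1, -1.2]
grip_width: 0.0251
```

```bash
python3 - <<'E'
from look import *
R,ex,ey,n=lampR(-9.4*D,40*D)
face=np.array([.6325,-.0505,.150]); g=face-n*(.010+.0187)
rows(g,R=R)
look("l5",(170,50,310,200),None,[])
E
```

```text
clock 17.90 pos [ 0.7246 -0.0651  0.2091] rpy [-179.91  -40.16   -9.24] grip 0.0251 F [-0.  -0.1 -1.2] q [-0.11 -0.14  1.84 -0.04  0.74  1.64]
t [-0.1095  0.0005  0.0137] r [-0.19 -0.16  0.12]
scene (170, 50, 310, 200) 4.0
```

View pics/l5_scene.png

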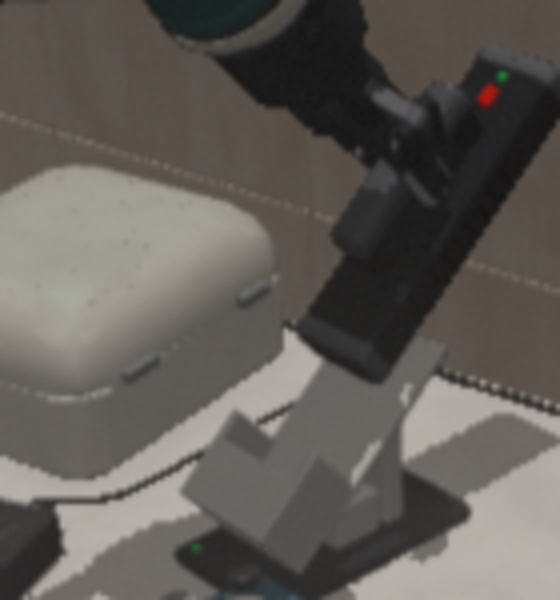

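```bash
python3 - <<'E'
from h import *
R,ex,ey,n=lampR(-9.4*D,40*D)
rows([.66,-.065,.33],R=R)
rows([.60,-.075,.33],R=lampR(-10.*D,15*D)[0])
E
```

```text
clock 17.95 pos [ 0.7235 -0.0649  0.207 ] rpy [-179.92  -40.04   -9.23] grip 0.0249 F [ 0.2 -0.5 -4.1] q [-0.11 -0.14  1.84 -0.04  0.74  1.64]
t [ 0.0312  0.0101 -0.1345] r [-0.19 -0.04  0.13]
clock 17.95 pos [ 0.7235 -0.0649  0.207 ] rpy [-179.92  -40.04   -9.23] grip 0.0249 F [ 0.2 -0.5 -4.1] q [-0.11 -0.14  1.84 -0.04  0.74  1.64]
t [-0.0129  0.0295 -0.1716] r [ -0.44 -25.04   0.7 ]
```

>>> carry_out([
  {"tx": 0.005,"ty": 0,"tz": -0.02,"rx": 0,"ry": 0,"rz": 0,"gripper": 0.02},
  {"tx": 0.01,"ty": 0.003,"tz": -0.045,"rx": 0,"ry": 0,"rz": 0,"gripper": 0.02},
  {"tx": 0.015,"ty": 0.006,"tz": -0.075,"rx": 0,"ry": -3,"rz": 0,"gripper": 0.02},
  {"tx": 0.015,"ty": 0.01,"tz": -0.105,"rx": 0,"ry": -8,"rz": 0,"gripper": 0.02},
  {"tx": 0.01,"ty": 0.018,"tz": -0.13,"rx": 0,"ry": -13,"rz": 0,"gripper": 0.02},
  {"tx": 0.0,"ty": 0.025,"tz": -0.155,"rx": -0.3,"ry": -18,"rz": 0.5,"gripper": 0.02},
  {"tx": -0.01,"ty": 0.03,"tz": -0.172,"rx": -0.4,"ry": -23,"rz": 0.7,"gripper": 0.02},
  {"tx": -0.013,"ty": 0.03,"tz": -0.172,"rx": -0.4,"ry": -25,"rz": 0.7,"gripper": 0.02},
])

```text
clock: 18.62
eef_pos: [0.5973, -0.0757, 0.3316]
tcp_rot: [-3.141, -0.259, -0.175]
ft_force: [0.6, 0.2, -3.0]
grip_width: 0.0249
```

```bash
python3 - <<'E'
from h import *
rows([.476,-.0907,.28],R=lampR(-10.6*D,0*D)[0])
E
```

```text
clock 18.62 pos [ 0.5973 -0.0757  0.3316] rpy [-179.99  -14.83  -10.03] grip 0.0249 F [ 0.6  0.2 -3. ] q [-0.17 -0.21  1.61 -0.    1.48  1.58]
t [-0.1261  0.0359  0.02  ] r [ -0.09 -14.83   0.57]
```

>>> carry_out([
  {"tx": -0.015,"ty": 0.004,"tz": 0.0,"rx": 0,"ry": -3,"rz": 0,"gripper": 0.02},
  {"tx": -0.035,"ty": 0.01,"tz": 0.0,"rx": 0,"ry": -6,"rz": 0,"gripper": 0.02},
  {"tx": -0.06,"ty": 0.017,"tz": 0.005,"rx": 0,"ry": -9,"rz": 0.3,"gripper": 0.02},
  {"tx": -0.085,"ty": 0.024,"tz": 0.01,"rx": 0,"ry": -12,"rz": 0.5,"gripper": 0.02},
  {"tx": -0.11,"ty": 0.031,"tz": 0.015,"rx": -0.1,"ry": -14.8,"rz": 0.6,"gripper": 0.02},
  {"tx": -0.126,"ty": 0.036,"tz": 0.02,"rx": -0.1,"ry": -14.8,"rz": 0.6,"gripper": 0.02},
  {"tx": -0.126,"ty": 0.036,"tz": 0.02,"rx": -0.1,"ry": -14.8,"rz": 0.6,"gripper": 0.02},
  {"tx": -0.126,"ty": 0.036,"tz": 0.02,"rx": -0.1,"ry": -14.8,"rz": 0.6,"gripper": 0.02},
])

```text
clock: 19.28
eef_pos: [0.4772, -0.0905, 0.2762]
tcp_rot: [-3.142, -0.002, -0.185]
ft_force: [0.3, -0.8, -2.3]
grip_width: 0.0251
```

```bash
python3 - <<'E'
from look import *
rows([.476,-.0907,.212],R=lampR(-10.6*D,0*D)[0])
look("l6",(140,50,320,260),(190,130,290,260),[])
E
```

```text
clock 19.28 pos [ 0.4772 -0.0905  0.2762] rpy [-1.800e+02 -1.000e-01 -1.061e+01] grip 0.0251 F [ 0.3 -0.8 -2.3] q [-0.24 -0.31  1.77  0.    1.68  1.52]
t [-0.0013  0.0004  0.0642] r [-0.   -0.1  -0.01]
scene (140, 50, 320, 260) 2.857142857142857
top (190, 130, 290, 260) 4.615384615384615
```

View pics/l6_scene.png

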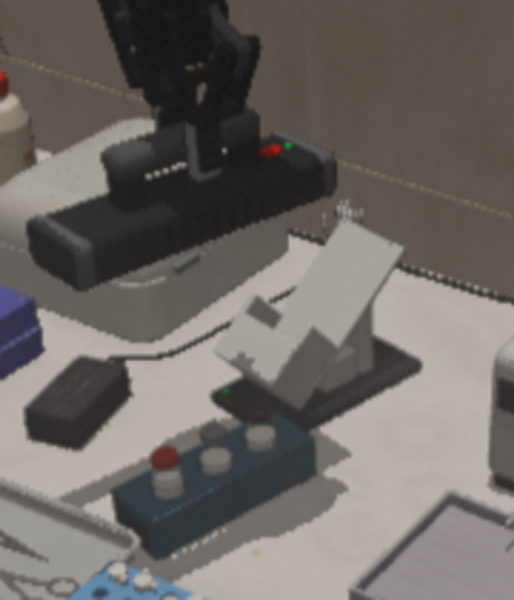

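View pics/l6_top.png

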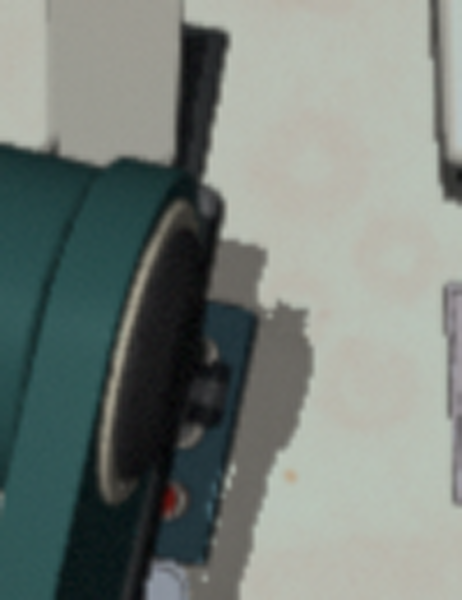

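>>> carry_out([
  {"tx": -0.001,"ty": 0,"tz": 0.01,"rx": 0,"ry": 0,"rz": 0,"gripper": 0.02},
  {"tx": -0.001,"ty": 0,"tz": 0.025,"rx": 0,"ry": 0,"rz": 0,"gripper": 0.02},
  {"tx": -0.001,"ty": 0,"tz": 0.04,"rx": 0,"ry": 0,"rz": 0,"gripper": 0.02},
  {"tx": -0.001,"ty": 0,"tz": 0.055,"rx": 0,"ry": 0,"rz": 0,"gripper": 0.02},
  {"tx": -0.001,"ty": 0,"tz": 0.063,"rx": 0,"ry": 0,"rz": 0,"gripper": 0.02},
  {"tx": -0.001,"ty": 0,"tz": 0.063,"rx": 0,"ry": 0,"rz": 0,"gripper": 0.02},
  {"tx": -0.001,"ty": 0,"tz": 0.063,"rx": 0,"ry": 0,"rz": 0,"gripper": 0.02},
  {"tx": -0.001,"ty": 0,"tz": 0.063,"rx": 0,"ry": 0,"rz": 0,"gripper": 0.02},
])

```text
clock: 20.05
eef_pos: [0.477, -0.0903, 0.2145]
tcp_rot: [-3.142, -0.003, -0.185]
ft_force: [-1.1, -1.0, -3.4]
grip_width: 0.0252
```

```bash
python3 - <<'E'
from look import *
import cv2
np.set_printoptions(precision=4,suppress=True)
rows([.476,-.0907,.212],R=lampR(-10.6*D,0*D)[0])
look("l7",(140,80,320,260),None,[(.476,-.0907,.171)])
W=cloud("scene",np.load("pics/l7_scene.npy"));X,Y,Z=np.moveaxis(W,-1,0)
im=cv2.imread("pics/l7_scene_full.png")
m=(X>.33)&(X<.62)&(Y>-.16)&(Y<-.03)&(Z>.190)&(Z<.214)
q=W[m]
for _ in range(6):
    c=q.mean(0);n=np.linalg.svd(q-c)[2][2];n*=np.sign(n[2]);r=(q-c)@n;q=q[abs(r)<max(.002,1.5*r.std())]
print("body top plane",c,n,"tilt",np.arccos(n[2]),len(q))
m=(X>.3)&(X<.65)&(Y>-.17)&(Y<-.03)&(Z>.155)&(Z<.215);q=W[m];print(q.min(0),q.max(0));r=cv2.minAreaRect(q[:,:2].astype(np.float32));print(r)
for nm,cc in [("red",(.4325,-.083)),("gry",(.4755,-.091)),("blk",(.517,-.099))]:
    m=(np.hypot(X-cc[0],Y-cc[1])<.016)&(Z>.062)&(Z<.1); q=W[m];print(nm,q.mean(0),np.percentile(q[:,2],[50,98]))
E
```

```text
clock 20.05 pos [ 0.477  -0.0903  0.2145] rpy [-180.     -0.15  -10.58] grip 0.0252 F [-1.1 -1.  -3.4] q [-0.24 -0.3   1.86  0.    1.58  1.52]
t [-0.0009  0.0005  0.0025] r [-0.   -0.15  0.02]
scene (140, 80, 320, 260) 3.3333333333333335
body top plane [ 0.4581 -0.0953  0.207 ] [-0.0026 -0.0274  0.9996] tilt 0.027546211192204958 1139
[ 0.3646 -0.1391  0.1762] [ 0.5727 -0.0455  0.215 ]
((0.47118905186653137, -0.0924796611070633), (0.060037270188331604, 0.2102261483669281), 79.08019256591797)
red [ 0.4321 -0.084   0.07  ] [0.0715 0.0745]
gry [ 0.4744 -0.0924  0.0704] [0.0716 0.0747]
blk [ 0.516  -0.1007  0.0706] [0.0719 0.0743]
```

View pics/l7_scene.png

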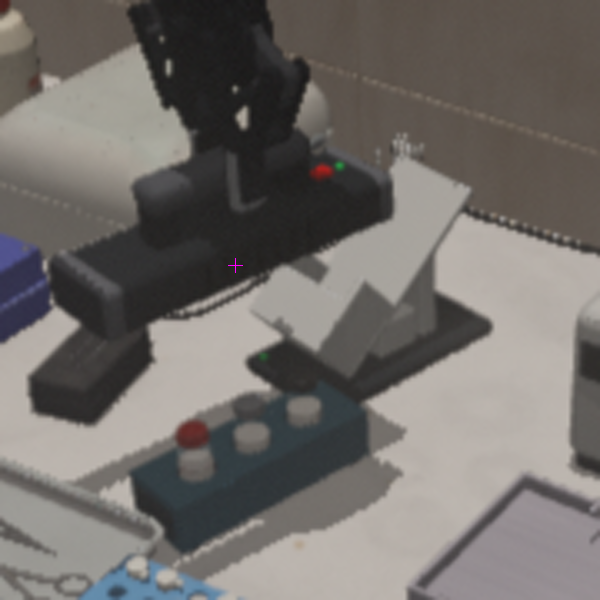

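>>> carry_out([
  {"tx": 0.002,"ty": 0,"tz": 0.002,"rx": 0,"ry": 0,"rz": 0,"gripper": 0.02},
  {"tx": 0.002,"ty": 0,"tz": 0.002,"rx": 0,"ry": 0,"rz": 0,"gripper": 0.02},
  {"tx": 0.002,"ty": 0,"tz": 0.002,"rx": 0,"ry": 0,"rz": 0,"gripper": 0.02},
  {"tx": 0.002,"ty": 0,"tz": 0.002,"rx": 0,"ry": 0,"rz": 0,"gripper": 0.02},
  {"tx": 0.002,"ty": 0,"tz": 0.002,"rx": 0,"ry": 0,"rz": 0,"gripper": 0.02},
  {"tx": 0.002,"ty": 0,"tz": 0.002,"rx": 0,"ry": 0,"rz": 0,"gripper": 0.02},
  {"tx": 0.002,"ty": 0,"tz": 0.002,"rx": 0,"ry": 0,"rz": 0,"gripper": 0.02},
  {"tx": 0.002,"ty": 0,"tz": 0.002,"rx": 0,"ry": 0,"rz": 0,"gripper": 0.02},
])

```text
clock: 20.77
eef_pos: [0.4787, -0.0907, 0.2119]
tcp_rot: [-3.142, -0.002, -0.185]
ft_force: [-0.3, 0.2, -4.2]
grip_width: 0.0253
```

```bash
python3 - <<'E'
from look import *
rows([.476,-.0907,.212],R=lampR(-10.6*D,0*D)[0])
look("l8",(140,80,320,340),None,[])
W=cloud("scene",np.load("pics/l8_scene.npy"));X,Y,Z=np.moveaxis(W,-1,0)
import cv2
m=(X>.3)&(X<.65)&(Y>-.17)&(Y<-.03)&(Z>.155)&(Z<.215);q=W[m];print(cv2.minAreaRect(q[:,:2].astype(np.float32)),np.abs(robot.get_state()['joint_vel']).max())
print(robot.close_job())
E
```

```text
clock 20.77 pos [ 0.4787 -0.0907  0.2119] rpy [-1.800e+02 -1.000e-01 -1.058e+01] grip 0.0253 F [-0.3  0.2 -4.2] q [-0.24 -0.3   1.86  0.    1.58  1.52]
t [-0.0027  0.0005 -0.0001] r [-0.   -0.1   0.02]
scene (140, 80, 320, 340) 2.3076923076923075
((0.47259724140167236, -0.09221058338880539), (0.06106371432542801, 0.20905664563179016), 79.20954895019531) 0.0015957307649124579
the job is handed in; nothing more can be done
None
```

View pics/l8_scene.png

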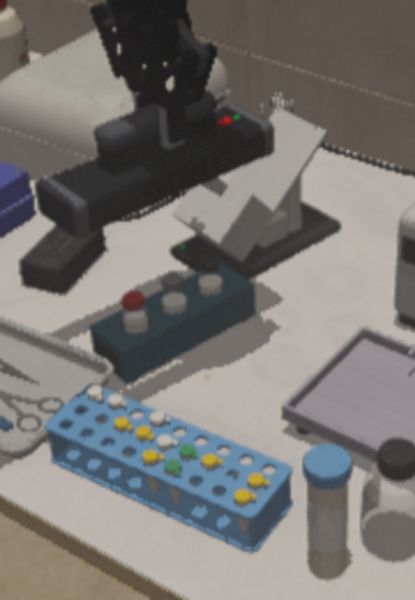

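The job is handed in at about 21 s of the 69 s allowed. All three vials stand in the carrier and the arm is holding the lamp over the row. The interface gives no verdict, so what follows rests on my own last checks.

- **Vials:** I put black in the third well and grey in the middle one, beside the red vial already in the first. The last depth readings put all three cap tops at about 70 mm, level with the red one.
- **Lamp:** I gripped the handle at 60 N, drew the lamp up the slope, and brought it over the carrier.

| Check | Last reading | Limit |
|---|---|---|
| Offset from the middle well | about 2 mm | 25 mm |
| Height above the caps | about 10 cm | 6 to 14 cm |
| Tilt | about 0.03 rad | 0.15 rad |
| Angle to the row | within about 1° | 0.2 rad (about 11°) |

- **Tilt and height:** these were measured just before a last 2 mm shift along the row and 2 mm down. I did not repeat them after it; the tool orientation stayed the same.
- **Stillness:** the joints were almost still at hand-in, with the fastest at 0.0016 rad/s.
- **Bystanders:** the microtube rack, 50 ml tube and reagent bottle were still standing in the last picture. I judged that by eye and did not measure them.
- **Disagreements:** the two cameras differed by 2 to 3 mm in x. The gripper read 25 mm on the 26 mm handle. No check failed.

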